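# Portion moisture capsules into a stack-nest tote and stack its twin on top

## Robot

A 6-joint arm with a two-finger parallel gripper is mounted at the origin on the work surface; the furniture and walls round the work are solid. World frame = base frame: x ahead of the robot, y to its left, z up, the work surface at z = 0. Lengths are in mm, angles in rad, forces in N, time in s.
With the tool pointing down it reaches from about 400 to 925 mm from the base axis. Payload 12.5 kg.
Tool frame: the origin (TCP) lies at the very end of the fingers, on their centre line; the grasp point (between the pads) lies 19 mm behind it; z points along the fingers, y is the line along which they close (so a half turn about z gives the same grasp; the last joint's range is limited). The gripper opens to 95 mm and grips with 3 to 60 N. Pads are 20 mm wide; open, the fingers measure 119 mm over their backs; the gripper's body (75 mm by 180 mm) begins 59 mm behind the grasp point.
Start: joints at [-1.309, 0.491, 1.559, -0, 1.092, -0.106], TCP at [224.751, -583.21, 214.661] pointing down, gripper open.
Joint ranges: [-3.1, 3.1], [-0.84, 2.19], [0.05, 2.79], [-1.13, 4.28], [0.06, 2.93], [-2.69, 2.69]. Speed limits (rad/s): [2.22, 2.22, 2.79, 3.14, 3.14, 3.14].

## Interface

Orientations are given as [roll, pitch, yaw] about the fixed x, y, z axes, in that order (R = Rz(yaw) Ry(pitch) Rx(roll)).
In Python, from cell import env gives the robot as it stands.
- The arm moves only by the shell command python3 steer.py 'ROWS'. ROWS is a JSON list of rows, 1 to 5 of them, each of 5 numbers: dx, dy, dz in mm, then a turn about the tool's z in rad, then the opening from 0.0 (shut) to 1.0 (fully open); each row is the pose to reach, as a shift and turn from the pose commanded when the command began, along the tool's axes at that moment; what a row does not reach only later rows make up. A row lasts 1/12 s, in which the tool goes at most 41.7 mm and 0.125 rad, less where a joint would pass 70% of its speed; a pose out of reach is approached as far as the arm can. The fingers move at their own pace and stop on an object; the grip force is fixed at half the most. Time passes only in rows, so rows that do not move let the fingers close. It prints the time, the measured TCP pose, the force, the opening and the grip force at its end.
- env.state(): the state, without advancing time (a new reading comes with each control period).
- env.read_camera(name): name is "scene" or "top" or "wrist"; returns (picture, depth): 384x512x3 uint8, red, green, blue; 384x512 float32, mm along the optical axis (not along the pixel's ray), 0 where there is no reading.
- env.camera_info(name): a dict with "vertical_fov" (degrees; the focal length in pixels is half the picture's height over the tangent of half this angle, whatever the lens; pixels are square), "cx", "cy" (the principal point, pixels), "origin" and "attitude" of the camera in the world. Camera axes: x right, y down, z forward; pixel columns grow to the right and rows downward; lengths in mm; the calibration is good to about 2 mm. A picture is of the moment at which its call begins: read the wrist's pose just before it. camera_info takes no time and is no camera call; for the wrist camera it gives the pose at the moment of the call.
- env.job_done(): hands the job in; it is judged then, once.
The state is a dict: "t": time; "joints": joint angles; "qvel": joint speeds; "tau": joint torques, N m; "eef_pos": TCP position; "tcp_rot": TCP orientation; "ft_force": force on the tool from outside, world axes, zero at the start; "moment": the same for the moment, N m; "opening": opening from 0.0 (shut) to 1.0 (fully open); "grip_force": force on a finger pad.
Only numpy, scipy, OpenCV 4.12 (cv2) and the standard library are available. Lean on these libraries where they do the work, as an engineer would, in place of code of your own. Each camera call takes 0.05 s, during which the arm holds its last target. There are 200 camera calls.

## Task

Two empty totes stand nested in one another. Take the upper one off and stand it on the table, then use the scoop to bring at least three of the white capsules from the picking bin into the lower tote, without touching capsules with the fingers and without spilling any. Set the scoop down upright on the table, then put the upper tote gently back on the lower one, turned half round, so that it stacks high on the lugs above the capsules instead of nesting down onto them.

Things in the scene. Friction and masses are not known exactly. Their poses are not given: they have to be found in the camera images.
- bin: Dark open-front picking bin, fixed, 248 (x) x 142 x 92 mm. Origin under its middle, z up, x from its low open front to its back wall. Inside 240 x 134, floor at z = 4, walls 4 thick. Front lip 20 high; back wall 92 high, inner face at x = 120; sides 92 high, sloping down from x = -50 to 40 at the front. The capsules lie at x over -25, one layer.
- capsule_1: White rigid plastic capsule (moisture absorber), cylinder of diameter 30 mm with hemispherical ends, 60 mm long overall, about 45 g; origin at its centre, x along its axis. Starts lying on the bin's floor, axis across the bin (capsule_5: along it). All five are alike.
- capsule_2: White rigid plastic capsule (moisture absorber), cylinder of diameter 30 mm with hemispherical ends, 60 mm long overall, about 45 g; origin at its centre, x along its axis. Starts lying on the bin's floor, axis across the bin (capsule_5: along it). All five are alike.
- capsule_3: White rigid plastic capsule (moisture absorber), cylinder of diameter 30 mm with hemispherical ends, 60 mm long overall, about 45 g; origin at its centre, x along its axis. Starts lying on the bin's floor, axis across the bin (capsule_5: along it). All five are alike.
- capsule_4: White rigid plastic capsule (moisture absorber), cylinder of diameter 30 mm with hemispherical ends, 60 mm long overall, about 45 g; origin at its centre, x along its axis. Starts lying on the bin's floor, axis across the bin (capsule_5: along it). All five are alike.
- capsule_5: White rigid plastic capsule (moisture absorber), cylinder of diameter 30 mm with hemispherical ends, 60 mm long overall, about 45 g; origin at its centre, x along its axis. Starts lying on the bin's floor, axis across the bin (capsule_5: along it). All five are alike.
- scoop: Aluminium hand scoop, dark handle, about 170 g, 200 mm long, upright on its flat base on the table. Origin under the middle of the bowl; x to the open mouth, z up. Bowl floor 2.5 mm thick (1.5 at the lip), x = -54 to 52; 116 wide outside, 110 inside; back wall 48 high; sides 48 high, sloping down from x = -20 to 14 at the mouth. Holds about five capsules.
- scoop_grip (a point): Middle of the scoop's handle, on its axis (x = -104, y = 0, z = 51 mm in the scoop's frame). The handle is a bar 24 mm wide (flat sides facing +y and -y) and 22 mm high, from x = -53 back to x = -147, rising to the rear from z = 42 to 58.
- scoop_lip (a point): Middle of the scoop's front lip (x = 52.5, y = 0, z = 1 mm in the scoop's frame).
- lower_tote: Lower of two alike grey stack-nest totes, loose, 0.4 kg, 200 (x) x 148 x 84 mm. Origin under its middle, z up, x to the end whose rim has a dip (14 deep, 80 to 100 wide). Dark vertical rim band z = 50 to 84, 8 thick, opening 184 x 132; below, walls taper to a foot 166 x 114, floor 2.5 thick. Same way round the other tote nests (origin 34 higher); turned half round it stacks (70 higher).
- lower_tote_lug (a point): One of the lower tote's four stacking lugs: middle of its flat top, z = 70 mm. Lugs lie at x = -58 and 16, on both long sides, 20 mm wide along x, reaching in to y = 48 from the wall, on columns; guides at their outer side (y = 61, up to z = 78) centre a stacked tote. Stacked play: 9 mm along x, 4 mm along y.
- upper_tote: Upper tote, same make, size and frame as the lower one, loose, about 0.22 kg. At the start nested in it, facing the same way, its origin 34 mm higher; it lifts straight up (60 mm clears it). Its 8 mm thick rim can be gripped from above, one finger inside. The table beside the totes, away from the middle and nearer the robot (x = 340 to 540 mm), is clear for setting it down.
- upper_tote_left_rim (a point): Top of the upper tote's rim, middle of its thickness, on the long side at +y (x = -21, y = 70, z = 84 mm in the tote's frame); here the inside of the rim is free of lugs over 54 mm.
- upper_tote_right_rim (a point): The same point on the long side at -y (x = -21, y = -70, z = 84 mm in the tote's frame).
- upper_tote_dip (a point): Middle of the dip in the upper tote's rim, at its +x end (x = 96, y = 0, z = 70 mm in the tote's frame).
- bottle_a: Bystander: white tablet bottle, d 40 x 88 mm, standing; origin under it. Leave alone.
- bottle_b: Bystander: white tablet bottle, d 40 x 88 mm, standing; origin under it. Leave alone.
- kit_carton: Bystander: small flat white carton, 112 x 78 x 24 mm, lying; origin under it. Leave alone.
- stapler: Bystander: desk stapler, 30 x 129 x 43 mm; origin under it. Leave alone.

How it is judged (in metres and radians):
On the way, in this order (a step that is already met when the one before it is completed fails the run):
1. the upper tote stands upright on the table, clear of the lower tote (height (world z) of upper_tote below 0.01 m and angle between upper_tote's own z axis and vertical below 0.08 rad and horizontal distance between upper_tote and lower_tote above 0.13 m and linear speed of upper_tote below 0.03 m/s), for 0.2 s.
2. the scoop is lifted clear of the bin floor with at least one capsule in it (((height (world z) of scoop above 0.06 m and (x of capsule_1 in the frame of scoop between -0.055 and 0.055 m and y of capsule_1 in the frame of scoop between -0.058 and 0.058 m and z of capsule_1 in the frame of scoop between 0 and 0.07 m)) or (height (world z) of scoop above 0.06 m and (x of capsule_2 in the frame of scoop between -0.055 and 0.055 m and y of capsule_2 in the frame of scoop between -0.058 and 0.058 m and z of capsule_2 in the frame of scoop between 0 and 0.07 m)) or (height (world z) of scoop above 0.06 m and (x of capsule_3 in the frame of scoop between -0.055 and 0.055 m and y of capsule_3 in the frame of scoop between -0.058 and 0.058 m and z of capsule_3 in the frame of scoop between 0 and 0.07 m)) or (height (world z) of scoop above 0.06 m and (x of capsule_4 in the frame of scoop between -0.055 and 0.055 m and y of capsule_4 in the frame of scoop between -0.058 and 0.058 m and z of capsule_4 in the frame of scoop between 0 and 0.07 m)) or (height (world z) of scoop above 0.06 m and (x of capsule_5 in the frame of scoop between -0.055 and 0.055 m and y of capsule_5 in the frame of scoop between -0.058 and 0.058 m and z of capsule_5 in the frame of scoop between 0 and 0.07 m)))), for 0.2 s.
3. at least three capsules are in the lower tote ((((x of capsule_1 in the frame of lower_tote between -0.09 and 0.09 m and y of capsule_1 in the frame of lower_tote between -0.064 and 0.064 m and z of capsule_1 in the frame of lower_tote between 0 and 0.066 m) and (x of capsule_2 in the frame of lower_tote between -0.09 and 0.09 m and y of capsule_2 in the frame of lower_tote between -0.064 and 0.064 m and z of capsule_2 in the frame of lower_tote between 0 and 0.066 m) and (x of capsule_3 in the frame of lower_tote between -0.09 and 0.09 m and y of capsule_3 in the frame of lower_tote between -0.064 and 0.064 m and z of capsule_3 in the frame of lower_tote between 0 and 0.066 m)) or ((x of capsule_1 in the frame of lower_tote between -0.09 and 0.09 m and y of capsule_1 in the frame of lower_tote between -0.064 and 0.064 m and z of capsule_1 in the frame of lower_tote between 0 and 0.066 m) and (x of capsule_2 in the frame of lower_tote between -0.09 and 0.09 m and y of capsule_2 in the frame of lower_tote between -0.064 and 0.064 m and z of capsule_2 in the frame of lower_tote between 0 and 0.066 m) and (x of capsule_4 in the frame of lower_tote between -0.09 and 0.09 m and y of capsule_4 in the frame of lower_tote between -0.064 and 0.064 m and z of capsule_4 in the frame of lower_tote between 0 and 0.066 m)) or ((x of capsule_1 in the frame of lower_tote between -0.09 and 0.09 m and y of capsule_1 in the frame of lower_tote between -0.064 and 0.064 m and z of capsule_1 in the frame of lower_tote between 0 and 0.066 m) and (x of capsule_2 in the frame of lower_tote between -0.09 and 0.09 m and y of capsule_2 in the frame of lower_tote between -0.064 and 0.064 m and z of capsule_2 in the frame of lower_tote between 0 and 0.066 m) and (x of capsule_5 in the frame of lower_tote between -0.09 and 0.09 m and y of capsule_5 in the frame of lower_tote between -0.064 and 0.064 m and z of capsule_5 in the frame of lower_tote between 0 and 0.066 m)) or ((x of capsule_1 in the frame of lower_tote between -0.09 and 0.09 m and y of capsule_1 in the frame of lower_tote between -0.064 and 0.064 m and z of capsule_1 in the frame of lower_tote between 0 and 0.066 m) and (x of capsule_3 in the frame of lower_tote between -0.09 and 0.09 m and y of capsule_3 in the frame of lower_tote between -0.064 and 0.064 m and z of capsule_3 in the frame of lower_tote between 0 and 0.066 m) and (x of capsule_4 in the frame of lower_tote between -0.09 and 0.09 m and y of capsule_4 in the frame of lower_tote between -0.064 and 0.064 m and z of capsule_4 in the frame of lower_tote between 0 and 0.066 m)) or ((x of capsule_1 in the frame of lower_tote between -0.09 and 0.09 m and y of capsule_1 in the frame of lower_tote between -0.064 and 0.064 m and z of capsule_1 in the frame of lower_tote between 0 and 0.066 m) and (x of capsule_3 in the frame of lower_tote between -0.09 and 0.09 m and y of capsule_3 in the frame of lower_tote between -0.064 and 0.064 m and z of capsule_3 in the frame of lower_tote between 0 and 0.066 m) and (x of capsule_5 in the frame of lower_tote between -0.09 and 0.09 m and y of capsule_5 in the frame of lower_tote between -0.064 and 0.064 m and z of capsule_5 in the frame of lower_tote between 0 and 0.066 m)) or ((x of capsule_1 in the frame of lower_tote between -0.09 and 0.09 m and y of capsule_1 in the frame of lower_tote between -0.064 and 0.064 m and z of capsule_1 in the frame of lower_tote between 0 and 0.066 m) and (x of capsule_4 in the frame of lower_tote between -0.09 and 0.09 m and y of capsule_4 in the frame of lower_tote between -0.064 and 0.064 m and z of capsule_4 in the frame of lower_tote between 0 and 0.066 m) and (x of capsule_5 in the frame of lower_tote between -0.09 and 0.09 m and y of capsule_5 in the frame of lower_tote between -0.064 and 0.064 m and z of capsule_5 in the frame of lower_tote between 0 and 0.066 m)) or ((x of capsule_2 in the frame of lower_tote between -0.09 and 0.09 m and y of capsule_2 in the frame of lower_tote between -0.064 and 0.064 m and z of capsule_2 in the frame of lower_tote between 0 and 0.066 m) and (x of capsule_3 in the frame of lower_tote between -0.09 and 0.09 m and y of capsule_3 in the frame of lower_tote between -0.064 and 0.064 m and z of capsule_3 in the frame of lower_tote between 0 and 0.066 m) and (x of capsule_4 in the frame of lower_tote between -0.09 and 0.09 m and y of capsule_4 in the frame of lower_tote between -0.064 and 0.064 m and z of capsule_4 in the frame of lower_tote between 0 and 0.066 m)) or ((x of capsule_2 in the frame of lower_tote between -0.09 and 0.09 m and y of capsule_2 in the frame of lower_tote between -0.064 and 0.064 m and z of capsule_2 in the frame of lower_tote between 0 and 0.066 m) and (x of capsule_3 in the frame of lower_tote between -0.09 and 0.09 m and y of capsule_3 in the frame of lower_tote between -0.064 and 0.064 m and z of capsule_3 in the frame of lower_tote between 0 and 0.066 m) and (x of capsule_5 in the frame of lower_tote between -0.09 and 0.09 m and y of capsule_5 in the frame of lower_tote between -0.064 and 0.064 m and z of capsule_5 in the frame of lower_tote between 0 and 0.066 m)) or ((x of capsule_2 in the frame of lower_tote between -0.09 and 0.09 m and y of capsule_2 in the frame of lower_tote between -0.064 and 0.064 m and z of capsule_2 in the frame of lower_tote between 0 and 0.066 m) and (x of capsule_4 in the frame of lower_tote between -0.09 and 0.09 m and y of capsule_4 in the frame of lower_tote between -0.064 and 0.064 m and z of capsule_4 in the frame of lower_tote between 0 and 0.066 m) and (x of capsule_5 in the frame of lower_tote between -0.09 and 0.09 m and y of capsule_5 in the frame of lower_tote between -0.064 and 0.064 m and z of capsule_5 in the frame of lower_tote between 0 and 0.066 m)) or ((x of capsule_3 in the frame of lower_tote between -0.09 and 0.09 m and y of capsule_3 in the frame of lower_tote between -0.064 and 0.064 m and z of capsule_3 in the frame of lower_tote between 0 and 0.066 m) and (x of capsule_4 in the frame of lower_tote between -0.09 and 0.09 m and y of capsule_4 in the frame of lower_tote between -0.064 and 0.064 m and z of capsule_4 in the frame of lower_tote between 0 and 0.066 m) and (x of capsule_5 in the frame of lower_tote between -0.09 and 0.09 m and y of capsule_5 in the frame of lower_tote between -0.064 and 0.064 m and z of capsule_5 in the frame of lower_tote between 0 and 0.066 m)))), for 0.2 s.
At the end, for the whole second after the job is handed in: At least three capsules in the lower tote, the rest in the bin, at rest; lower tote level on the table; upper tote level on it, turned half round, origin 65 to 75 mm above the lower one's, within 15 mm along x and 10 mm along y; scoop upright on the table ((((x of capsule_1 in the frame of lower_tote between -0.09 and 0.09 m and y of capsule_1 in the frame of lower_tote between -0.064 and 0.064 m and z of capsule_1 in the frame of lower_tote between 0 and 0.066 m) and (x of capsule_2 in the frame of lower_tote between -0.09 and 0.09 m and y of capsule_2 in the frame of lower_tote between -0.064 and 0.064 m and z of capsule_2 in the frame of lower_tote between 0 and 0.066 m) and (x of capsule_3 in the frame of lower_tote between -0.09 and 0.09 m and y of capsule_3 in the frame of lower_tote between -0.064 and 0.064 m and z of capsule_3 in the frame of lower_tote between 0 and 0.066 m)) or ((x of capsule_1 in the frame of lower_tote between -0.09 and 0.09 m and y of capsule_1 in the frame of lower_tote between -0.064 and 0.064 m and z of capsule_1 in the frame of lower_tote between 0 and 0.066 m) and (x of capsule_2 in the frame of lower_tote between -0.09 and 0.09 m and y of capsule_2 in the frame of lower_tote between -0.064 and 0.064 m and z of capsule_2 in the frame of lower_tote between 0 and 0.066 m) and (x of capsule_4 in the frame of lower_tote between -0.09 and 0.09 m and y of capsule_4 in the frame of lower_tote between -0.064 and 0.064 m and z of capsule_4 in the frame of lower_tote between 0 and 0.066 m)) or ((x of capsule_1 in the frame of lower_tote between -0.09 and 0.09 m and y of capsule_1 in the frame of lower_tote between -0.064 and 0.064 m and z of capsule_1 in the frame of lower_tote between 0 and 0.066 m) and (x of capsule_2 in the frame of lower_tote between -0.09 and 0.09 m and y of capsule_2 in the frame of lower_tote between -0.064 and 0.064 m and z of capsule_2 in the frame of lower_tote between 0 and 0.066 m) and (x of capsule_5 in the frame of lower_tote between -0.09 and 0.09 m and y of capsule_5 in the frame of lower_tote between -0.064 and 0.064 m and z of capsule_5 in the frame of lower_tote between 0 and 0.066 m)) or ((x of capsule_1 in the frame of lower_tote between -0.09 and 0.09 m and y of capsule_1 in the frame of lower_tote between -0.064 and 0.064 m and z of capsule_1 in the frame of lower_tote between 0 and 0.066 m) and (x of capsule_3 in the frame of lower_tote between -0.09 and 0.09 m and y of capsule_3 in the frame of lower_tote between -0.064 and 0.064 m and z of capsule_3 in the frame of lower_tote between 0 and 0.066 m) and (x of capsule_4 in the frame of lower_tote between -0.09 and 0.09 m and y of capsule_4 in the frame of lower_tote between -0.064 and 0.064 m and z of capsule_4 in the frame of lower_tote between 0 and 0.066 m)) or ((x of capsule_1 in the frame of lower_tote between -0.09 and 0.09 m and y of capsule_1 in the frame of lower_tote between -0.064 and 0.064 m and z of capsule_1 in the frame of lower_tote between 0 and 0.066 m) and (x of capsule_3 in the frame of lower_tote between -0.09 and 0.09 m and y of capsule_3 in the frame of lower_tote between -0.064 and 0.064 m and z of capsule_3 in the frame of lower_tote between 0 and 0.066 m) and (x of capsule_5 in the frame of lower_tote between -0.09 and 0.09 m and y of capsule_5 in the frame of lower_tote between -0.064 and 0.064 m and z of capsule_5 in the frame of lower_tote between 0 and 0.066 m)) or ((x of capsule_1 in the frame of lower_tote between -0.09 and 0.09 m and y of capsule_1 in the frame of lower_tote between -0.064 and 0.064 m and z of capsule_1 in the frame of lower_tote between 0 and 0.066 m) and (x of capsule_4 in the frame of lower_tote between -0.09 and 0.09 m and y of capsule_4 in the frame of lower_tote between -0.064 and 0.064 m and z of capsule_4 in the frame of lower_tote between 0 and 0.066 m) and (x of capsule_5 in the frame of lower_tote between -0.09 and 0.09 m and y of capsule_5 in the frame of lower_tote between -0.064 and 0.064 m and z of capsule_5 in the frame of lower_tote between 0 and 0.066 m)) or ((x of capsule_2 in the frame of lower_tote between -0.09 and 0.09 m and y of capsule_2 in the frame of lower_tote between -0.064 and 0.064 m and z of capsule_2 in the frame of lower_tote between 0 and 0.066 m) and (x of capsule_3 in the frame of lower_tote between -0.09 and 0.09 m and y of capsule_3 in the frame of lower_tote between -0.064 and 0.064 m and z of capsule_3 in the frame of lower_tote between 0 and 0.066 m) and (x of capsule_4 in the frame of lower_tote between -0.09 and 0.09 m and y of capsule_4 in the frame of lower_tote between -0.064 and 0.064 m and z of capsule_4 in the frame of lower_tote between 0 and 0.066 m)) or ((x of capsule_2 in the frame of lower_tote between -0.09 and 0.09 m and y of capsule_2 in the frame of lower_tote between -0.064 and 0.064 m and z of capsule_2 in the frame of lower_tote between 0 and 0.066 m) and (x of capsule_3 in the frame of lower_tote between -0.09 and 0.09 m and y of capsule_3 in the frame of lower_tote between -0.064 and 0.064 m and z of capsule_3 in the frame of lower_tote between 0 and 0.066 m) and (x of capsule_5 in the frame of lower_tote between -0.09 and 0.09 m and y of capsule_5 in the frame of lower_tote between -0.064 and 0.064 m and z of capsule_5 in the frame of lower_tote between 0 and 0.066 m)) or ((x of capsule_2 in the frame of lower_tote between -0.09 and 0.09 m and y of capsule_2 in the frame of lower_tote between -0.064 and 0.064 m and z of capsule_2 in the frame of lower_tote between 0 and 0.066 m) and (x of capsule_4 in the frame of lower_tote between -0.09 and 0.09 m and y of capsule_4 in the frame of lower_tote between -0.064 and 0.064 m and z of capsule_4 in the frame of lower_tote between 0 and 0.066 m) and (x of capsule_5 in the frame of lower_tote between -0.09 and 0.09 m and y of capsule_5 in the frame of lower_tote between -0.064 and 0.064 m and z of capsule_5 in the frame of lower_tote between 0 and 0.066 m)) or ((x of capsule_3 in the frame of lower_tote between -0.09 and 0.09 m and y of capsule_3 in the frame of lower_tote between -0.064 and 0.064 m and z of capsule_3 in the frame of lower_tote between 0 and 0.066 m) and (x of capsule_4 in the frame of lower_tote between -0.09 and 0.09 m and y of capsule_4 in the frame of lower_tote between -0.064 and 0.064 m and z of capsule_4 in the frame of lower_tote between 0 and 0.066 m) and (x of capsule_5 in the frame of lower_tote between -0.09 and 0.09 m and y of capsule_5 in the frame of lower_tote between -0.064 and 0.064 m and z of capsule_5 in the frame of lower_tote between 0 and 0.066 m))) and ((x of capsule_1 in the frame of lower_tote between -0.09 and 0.09 m and y of capsule_1 in the frame of lower_tote between -0.064 and 0.064 m and z of capsule_1 in the frame of lower_tote between 0 and 0.066 m) or (x of capsule_1 in the frame of bin between -0.122 and 0.122 m and y of capsule_1 in the frame of bin between -0.07 and 0.07 m and z of capsule_1 in the frame of bin between 0 and 0.09 m)) and ((x of capsule_2 in the frame of lower_tote between -0.09 and 0.09 m and y of capsule_2 in the frame of lower_tote between -0.064 and 0.064 m and z of capsule_2 in the frame of lower_tote between 0 and 0.066 m) or (x of capsule_2 in the frame of bin between -0.122 and 0.122 m and y of capsule_2 in the frame of bin between -0.07 and 0.07 m and z of capsule_2 in the frame of bin between 0 and 0.09 m)) and ((x of capsule_3 in the frame of lower_tote between -0.09 and 0.09 m and y of capsule_3 in the frame of lower_tote between -0.064 and 0.064 m and z of capsule_3 in the frame of lower_tote between 0 and 0.066 m) or (x of capsule_3 in the frame of bin between -0.122 and 0.122 m and y of capsule_3 in the frame of bin between -0.07 and 0.07 m and z of capsule_3 in the frame of bin between 0 and 0.09 m)) and ((x of capsule_4 in the frame of lower_tote between -0.09 and 0.09 m and y of capsule_4 in the frame of lower_tote between -0.064 and 0.064 m and z of capsule_4 in the frame of lower_tote between 0 and 0.066 m) or (x of capsule_4 in the frame of bin between -0.122 and 0.122 m and y of capsule_4 in the frame of bin between -0.07 and 0.07 m and z of capsule_4 in the frame of bin between 0 and 0.09 m)) and ((x of capsule_5 in the frame of lower_tote between -0.09 and 0.09 m and y of capsule_5 in the frame of lower_tote between -0.064 and 0.064 m and z of capsule_5 in the frame of lower_tote between 0 and 0.066 m) or (x of capsule_5 in the frame of bin between -0.122 and 0.122 m and y of capsule_5 in the frame of bin between -0.07 and 0.07 m and z of capsule_5 in the frame of bin between 0 and 0.09 m)) and linear speed of each of capsule_1, capsule_2, capsule_3, capsule_4, capsule_5 below 0.03 m/s and height (world z) of each of lower_tote, scoop below 0.006 m and angle between each of lower_tote, upper_tote's own z axis and vertical below 0.05 rad and x of upper_tote in the frame of lower_tote between -0.015 and 0.015 m and y of upper_tote in the frame of lower_tote between -0.01 and 0.01 m and z of upper_tote in the frame of lower_tote between 0.065 and 0.075 m and x of upper_tote_dip in the frame of lower_tote below -0.07 m and linear speed of each of upper_tote, scoop below 0.02 m/s and angle between scoop's own z axis and vertical below 0.08 rad); the robot touches nothing.
It fails at once if a finger touches a capsule (contact force between the fingers and capsule_1 above 0.5 N or contact force between the fingers and capsule_2 above 0.5 N or contact force between the fingers and capsule_3 above 0.5 N or contact force between the fingers and capsule_4 above 0.5 N or contact force between the fingers and capsule_5 above 0.5 N).
It fails at once if the upper tote is let fall (loose and moving faster than 0.45 m/s) (linear speed of upper_tote above 0.45 m/s and contact force between the fingers and upper_tote below 0.05 N).
It fails at once if a bystander is moved more than 30 mm (distance of any of bottle_a, bottle_b, kit_carton, stapler from where it was at the start of the episode above 0.03 m).
It also fails if it takes over 72 s, if anything falls off the work surface, if the arm or the gripper's body presses on something with over 40 N, if the wrist force passes 120 N, or if a joint passes its speed limit or range.

## Working session

There is one attempt and no reset: what is moved stays moved. The work goes in short steps, Python scripts to look and compute and a shell command to move; the robot and the scene stay as the last step left them, time stands still between calls to the robot, and variables do not carry over. Pictures are saved under pics/ and viewed, at most 10 in all, crops included, and the job is handed in when it is done.

```bash
ls; mkdir -p pics; cat > h.py <<'E'
import numpy as np,cv2
from scipy.spatial.transform import Rotation as Ro
from cell import env
def cam(n):
    i=env.camera_info(n); im,d=env.read_camera(n); return i,im,d
def f(i): return 192/np.tan(np.radians(i['vertical_fov'])/2)
def Rc(i):
    a=np.array(i['attitude']); return a if a.shape==(3,3) else Ro.from_euler('xyz',a).as_matrix()
def ray(i,u,v):
    return Rc(i)@np.array([(u-i['cx'])/f(i),(v-i['cy'])/f(i),1.])
def onplane(i,u,v,z):
    o=np.array(i['origin'],float); r=ray(i,u,v); return o+r*(z-o[2])/r[2]
def cloud(i,d):
    v,u=np.mgrid[0:d.shape[0],0:d.shape[1]]
    c=np.stack([(u-i['cx'])/f(i),(v-i['cy'])/f(i),np.ones_like(d)],-1)*d[...,None]
    return c@Rc(i).T+np.array(i['origin'])
def proj(i,P):
    c=(np.atleast_2d(P)-np.array(i['origin']))@Rc(i)
    return c[:,:2]/c[:,2:]*f(i)+[i['cx'],i['cy']]
E
python3 - <<'E'
from h import *
for n in ['scene','top']:
    i,im,d=cam(n); print(n,i,(d>0).mean()); cv2.imwrite(f'pics/{n}0.png',im[...,::-1]); np.savez(f'pics/{n}0',im=im,d=d)
print(env.state())
E
```

```text
cell.py
pics
steer.py
scene {'vertical_fov': 50.371023383979654, 'cx': 257.53474158344153, 'cy': 188.8583781145104, 'origin': array([-357.87696822,  516.05417008,  749.86848765]), 'attitude': array([-2.11025517, -0.00568835, -2.06820218])} 0.9958902994791666
top {'vertical_fov': 51.45853733699802, 'cx': 252.4580750099486, 'cy': 193.2534536178303, 'origin': array([ 391.82160261,   -3.83171454, 1363.84249911]), 'attitude': array([-3.01155315, -0.00703275, -1.55703725])} 0.9959157307942709
{'t': 0.1, 'joints': array([-1.30859301e+00,  4.91471543e-01,  1.55940010e+00,  5.10552063e-06,
        1.09169521e+00, -1.05605139e-01]), 'qvel': array([ 0.00118296,  0.00014796, -0.00032842, -0.00243261, -0.00013633,
        0.00124711]), 'tau': array([ 3.84836356e-03, -6.13620043e+01, -2.58607310e+01,  6.94210175e-02,
        4.69440117e-02, -3.05706180e-05]), 'eef_pos': array([ 224.69420175, -582.97774951,  214.13342592]), 'tcp_rot': array([-3.14062436e+00, -1.07192256e-04,  3.67806052e-01]), 'ft_force': array([-0.03842724,  0.13895851, -0.04153249]), 'moment': array([ 0.00441206, -0.02550395, -0.00487905]), 'grip_force': 0.0, 'opening': 0.995928843255487}
```
View pics/top0.png

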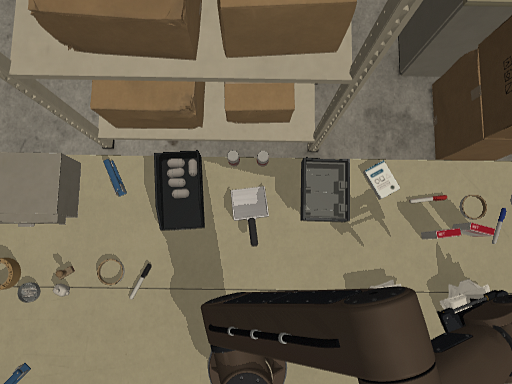

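View pics/scene0.png

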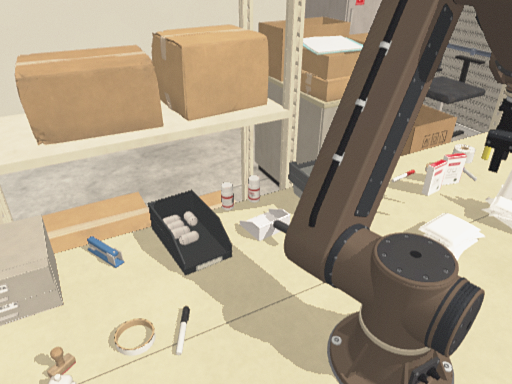

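The top view shows the bin at about (180,190), with its front toward the robot. The scoop bowl is at (250,203), its handle reaches to (253,245), and the mouth points to +x. The totes are at (325,190), the bottles at (234,157) and (263,157), and the carton at (382,178). The scene view shows the bin and scoop, but the arm hides the totes. Next I'll measure by casting rays.

```bash
python3 - <<'E'
from h import *
z=np.load('pics/top0.npz'); im,d=z['im'],z['d']; i=env.camera_info('top')
P=cloud(i,d)
print('table z',np.median(P[255:280,100:200,2]), np.median(P[180:220,280:295,2]))
def show(name,u0,u1,v0,v1,lo,hi):
    s=P[v0:v1,u0:u1].reshape(-1,3); s=s[(s[:,2]>lo)&(s[:,2]<hi)]
    r=cv2.minAreaRect(s[:,:2].astype(np.float32)); print(name,len(s),np.percentile(s,[1,50,99],axis=0).round(0).tolist(),[np.round(x,1) for x in r])
show('tote rim',292,358,150,228,105,130)
show('bin top',145,212,145,235,84,100)
show('bin all',145,212,145,235,12,100)
show('scoop handle',240,262,215,250,30,90)
show('scoop rim',225,275,180,220,30,60)
show('bottles',222,275,140,170,70,100)
show('carton',362,402,155,200,15,35)
# grid of heights at tote
for v in range(154,228,6): print(v,P[v,298:356:4,2].round(0).astype(int).tolist())
hsv=cv2.cvtColor(im,cv2.COLOR_RGB2HSV)
m=((hsv[...,2]>130)).astype(np.uint8); m[:150]=0;m[205:]=0;m[:,:160]=0;m[:,202:]=0
n,l,st,c=cv2.connectedComponentsWithStats(m)
for k in range(1,n):
    if st[k,4]>30:
        q=P[l==k]; q=q[q[:,2]<60]; print('cap',st[k],c[k].round(1),onplane(i,*c[k],19).round(0),q[:,2].max().round(0) if len(q) else None)
o=cv2.resize(im[145:260,145:400],None,fx=3,fy=3,interpolation=cv2.INTER_CUBIC); cv2.imwrite('pics/c1.png',o[...,::-1])
E
```

```text
table z -0.06211918773112757 -0.2070893085415264
tote rim 622 [[474.0, -317.0, 105.0], [564.0, -250.0, 116.0], [671.0, -170.0, 123.0]] [array([ 573.8, -243.2]), array([147.8, 201.3]), np.float64(89.1)]
bin top 352 [[505.0, 157.0, 84.0], [631.0, 252.0, 93.0], [695.0, 311.0, 99.0]] [array([596.6, 233.9]), array([194.1, 146.3]), np.float64(4.9)]
bin all 1853 [[442.0, 154.0, 13.0], [620.0, 247.0, 35.0], [693.0, 309.0, 97.0]] [array([567.5, 231.4]), array([253.4, 146.5]), np.float64(4.4)]
scoop handle 247 [[391.0, -32.0, 46.0], [445.0, -11.0, 59.0], [488.0, 26.0, 71.0]] [array([439.1,  -5.8]), array([98.5, 69.2]), np.float64(0.5)]
scoop rim 133 [[477.0, -63.0, 31.0], [488.0, -7.0, 49.0], [556.0, 60.0, 57.0]] [array([515.8,  -1.9]), array([ 78.4, 119. ]), np.float64(6.0)]
bottles 231 [[664.0, -60.0, 72.0], [681.0, -24.0, 87.0], [699.0, 74.0, 95.0]] [array([682.2,   7.1]), array([135.2,  37.7]), np.float64(89.3)]
carton 760 [[561.0, -504.0, 18.0], [620.0, -451.0, 24.0], [681.0, -398.0, 31.0]] [array([ 622. , -452.1]), array([112.5,  80.1]), np.float64(29.1)]
154 [-719, -713, -716, -721, -71
[... 470 characters left out ...]
1, 98, 34, 41, 40, 39, 37, 38, 34, 34, 39, 73, 102, 0, -3]
202 [4, 97, 38, 36, 35, 37, 40, 40, 34, 35, 41, 74, 103, -2, 1364]
208 [-2, 104, 108, 101, 34, 37, 38, 39, 35, 41, 82, 106, 111, 0, -4]
214 [3, 100, 46, 60, 36, 35, 43, 40, 36, 40, 68, 73, 102, -3, -3]
220 [3, 89, 98, 103, 104, 112, 118, 120, 118, 122, 120, 115, 119, -1, 1]
226 [3, -1, 0, -1, 2, 1, -1, -1, -3, 2, 2, 2, -2, 0, -4]
cap [168 159  14   5  61] [174.7 161. ] [676. 258.  19.] 40.0
cap [189 160   7  13  61] [191.9 165.4] [661. 198.  19.] 41.0
cap [168 168  15   6  55] [175.3 170.7] [642. 254.  19.] 38.0
cap [169 179  14   5  56] [175.7 180.6] [607. 252.  19.] 38.0
cap [172 190  16   5  63] [179.7 191.8] [569. 237.  19.] 40.0
```

View pics/c1.png

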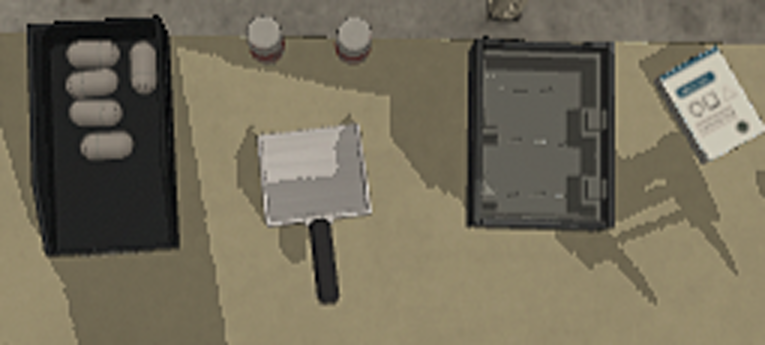

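```bash
cat >> h.py <<'E'
def go(x=None,y=None,z=None,yaw=None):
    "tool-axis shift from the measured TCP pose to a world target"
    s=env.state(); p=s['eef_pos']; t=np.array([a if a is not None else b for a,b in zip((x,y,z),p)],float)
    R=Ro.from_euler('xyz',s['tcp_rot']).as_matrix(); dl=R.T@(t-p)
    dy=0 if yaw is None else -((yaw-s['tcp_rot'][2]+np.pi)%(2*np.pi)-np.pi)
    print('now',p.round(1),s['tcp_rot'].round(3),'j6',s['joints'][5].round(2),'| shift',dl.round(1),'norm',np.linalg.norm(dl).round(0),'turn',round(dy,3))
E
python3 steer.py '[[10,-4,-10,0,1],[40,-17,-35,0,1],[75,-32,-50,0,1],[110,-48,-60,0,1],[142,-63,-65,0,1]]'
python3 steer.py '[[33,-14,-10,0,1],[66,-28,-20,0,1],[99,-42,-30,0,1],[132,-56,-40,0,1],[160,-70,-50,0,1]]'
python3 steer.py '[[33,-14,-10,0.07,1],[66,-28,-20,0.14,1],[99,-42,-30,0.22,1],[120,-52,-35,0.3,1],[125,-56,-35,0.368,1]]'
python3 - <<'E'
from h import *
go(574,-243,364,0)
i,im,d=cam('wrist'); print(i); cv2.imwrite('pics/w1.png',im[...,::-1]); np.savez('pics/w1',im=im,d=d,**{k:np.array(v) for k,v in i.items()})
E
```

```text
t: 0.52
eef_pos: [336.2, -471.6, 281.9]
tcp_rot: [3.139, -0.001, 0.368]
ft_force: [0.9, 0.0, 0.4]
opening: 1.0
grip_force: 0.0
t: 0.93
eef_pos: [460.2, -348.1, 330.9]
tcp_rot: [3.141, -0.0, 0.368]
ft_force: [0.4, -0.8, -0.1]
opening: 0.997
grip_force: 0.0
t: 1.35
eef_pos: [557.6, -249.9, 366.3]
tcp_rot: [3.141, -0.002, -0.001]
ft_force: [0.2, -0.1, -0.7]
opening: 1.001
grip_force: 0.0
now [ 557.6 -249.9  366.3] [ 3.141e+00 -2.000e-03 -1.000e-03] j6 1.04 | shift [16.4 -6.9  2.4] norm 18.0 turn -0.001
{'vertical_fov': 60.02308392546827, 'cx': 253.7831709533707, 'cy': 184.41753164380475, 'origin': array([ 624.1311289 , -250.01034413,  537.29779186]), 'attitude': array([ 2.90081114e+00, -5.82403058e-04, -1.57148042e+00])}
```

View pics/w1.png

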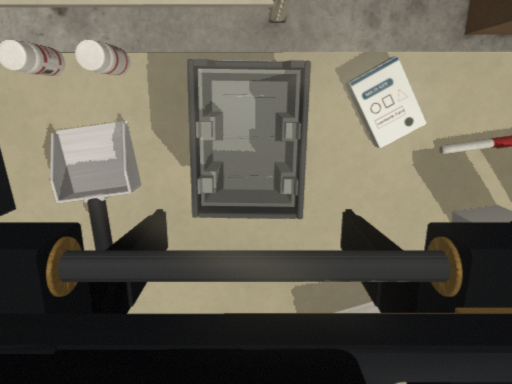

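The wrist view shows the nested totes. The rim corners are near (189,61), (309,61), (303,218) and (192,218), and the dip is at the top, the far end. The scoop bowl is at (95,162). I'll measure with the wrist cloud and check it against the top view.

```bash
cat > m.py <<'E'
from h import *
z=np.load('pics/w1.npz'); im,d=z['im'],z['d']; i={k:z[k] for k in('vertical_fov','cx','cy','origin','attitude')}
P=cloud(i,d)
t=np.load('pics/top0.npz'); it=env.camera_info('top'); Pt=cloud(it,t['d'])
def rect(s): 
    r=cv2.minAreaRect(s[:,:2].astype(np.float32)); return [np.round(x,1) for x in r]
def sel(P,u0,u1,v0,v1,lo,hi):
    s=P[v0:v1,u0:u1].reshape(-1,3); return s[(s[:,2]>lo)&(s[:,2]<hi)]
s=sel(P,180,318,55,225,108,128); print('rim wrist',len(s),np.median(s[:,2]),rect(s),np.percentile(s,[.5,99.5],axis=0).round(1).tolist())
for v in (100,150,190):
    for a,b in((180,215),(285,320)):
        q=P[v,a:b]; q=q[q[:,2]>108]; print(v,a,'y',q[:,1].min().round(1),q[:,1].max().round(1),'x',q[:,0].mean().round(1),'z',np.median(q[:,2]).round(1))
q=P[55:75,240:260].reshape(-1,3); q=q[q[:,2]>90]; print('dip',np.median(q,0).round(1),q[:,0].min(),q[:,0].max())
q=P[205:225,240:260].reshape(-1,3); q=q[q[:,2]>100]; print('near',np.median(q,0).round(1),q[:,0].min(),q[:,0].max())
E
python3 m.py
```

```text
rim wrist 3508 117.83383049828856 [array([ 574.5, -242.4]), array([148.3, 200.1]), np.float64(89.2)] [[474.8, -316.6, 108.2], [674.7, -168.3, 120.5]]
100 180 y -177.1 -169.7 x 627.5 z 118.1
100 285 y -316.7 -309.1 x 627.4 z 117.4
150 180 y -176.0 -169.4 x 566.1 z 118.2
150 285 y -315.0 -250.0 x 573.3 z 118.9
190 180 y -250.0 -168.5 x 523.4 z 118.0
190 285 y -314.7 -305.0 x 513.1 z 117.3
dip [ 670.5 -245.6  104. ] 624.1311288958594 675.8431161596191
near [ 481.7 -245.   116.6] 474.20788005478073 624.1311288958594
```

```bash

python3 steer.py '[[0,-10,20,0,0.6],[-1,-25,55,0,0.6],[-2,-42,95,0,0.6],[-3,-58,130,0,0.6],[-4,-70,165,0.014,0.6]]'
python3 steer.py '[[0,-4,30,0,0.6],[0,-7,50,0,0.6],[0,-7,65,0,0.6],[0,-7,75,0,0.6],[0,-7,78,0,0.6]]'
python3 -c "
from h import *
go(553.5,-172.4,92,-0.014)"
```

```text
t: 1.82
eef_pos: [550.3, -181.9, 198.5]
tcp_rot: [-3.142, -0.0, -0.012]
ft_force: [1.1, -0.8, -0.8]
opening: 0.706
grip_force: 0.0
t: 2.23
eef_pos: [550.7, -176.2, 120.5]
tcp_rot: [-3.141, 0.002, -0.013]
ft_force: [0.2, -0.6, -0.3]
opening: 0.603
grip_force: 0.0
now [ 550.7 -176.2  120.5] [-3.141e+00  2.000e-03 -1.300e-02] j6 1.16 | shift [ 2.8 -3.8 28.5] norm 29.0 turn 0.001
```

```bash

python3 steer.py '[[3,-4,5,0,0.6],[3,-4,15,0,0.6],[3,-4,24,0,0.6],[3,-4,28,0,0.6],[3,-4,28,0,0.6]]'
python3 steer.py '[[0,0,0,0,0],[0,0,0,0,0],[0,0,0,0,0],[0,0,0,0,0],[0,0,0,0,0]]'
python3 steer.py '[[0,0,0,0,0],[0,0,0,0,0],[0,0,-2,0,0],[0,0,-5,0,0],[0,0,-10,0,0]]'

```

```text
t: 2.65
eef_pos: [554.0, -172.3, 92.7]
tcp_rot: [-3.141, 0.001, -0.014]
ft_force: [0.7, -0.3, 0.7]
opening: 0.602
grip_force: 0.0
t: 3.07
eef_pos: [554.5, -172.4, 93.9]
tcp_rot: [3.141, -0.0, -0.014]
ft_force: [-0.7, -0.8, 0.6]
opening: 0.306
grip_force: 0.0
t: 3.48
eef_pos: [554.1, -172.2, 103.5]
tcp_rot: [-3.141, 0.001, -0.014]
ft_force: [0.3, -1.7, -0.9]
opening: 0.082
grip_force: 30.0
```

```bash

python3 steer.py '[[0,0,-12,0,0],[0,0,-30,0,0],[0,0,-54,0,0],[0,0,-80,0,0],[0,0,-104,0,0]]'
python3 steer.py '[[-8,8,-3,0,0],[-25,25,-6,0,0],[-45,50,-8,-0.05,0],[-65,80,-8,-0.13,0],[-85,110,-8,-0.22,0]]'
python3 -c "
from h import *
go(461,-480,216,3.1276); i,im,d=cam('wrist'); cv2.imwrite('pics/w2.png',im[...,::-1])"
```

```text
t: 3.9
eef_pos: [554.2, -172.2, 209.3]
tcp_rot: [3.142, -0.0, -0.014]
ft_force: [0.6, -0.6, -1.5]
opening: 0.083
grip_force: 30.0
t: 4.32
eef_pos: [466.2, -281.8, 215.2]
tcp_rot: [-3.141, 0.0, 0.21]
ft_force: [1.5, -0.7, -2.3]
opening: 0.083
grip_force: 30.0
now [ 466.2 -281.8  215.2] [-3.141  0.     0.21 ] j6 0.7 | shift [-46.5 192.7  -0.9] norm 198.0 turn -2.917
```

```bash

python3 steer.py '[[-4,16,0,-0.12,0],[-8,35,0,-0.24,0],[-13,55,0,-0.36,0],[-18,76,0,-0.48,0],[-23,96,0,-0.6,0]]'
python3 steer.py '[[-16,15,0,-0.12,0],[-32,30,0,-0.24,0],[-48,45,0,-0.36,0],[-62,57,0,-0.48,0],[-73,67,0,-0.6,0]]'
python3 steer.py '[[0,0,0,-0.12,0],[0,0,0,-0.24,0],[0,0,0,-0.36,0],[0,0,0,-0.48,0],[0,0,0,-0.6,0]]'
python3 steer.py '[[0,0,0,-0.12,0],[0,0,0,-0.24,0],[0,0,0,-0.36,0],[0,0,0,-0.48,0],[0,0,0,-0.6,0]]'
python3 steer.py '[[0,0,0,-0.12,0],[0,0,0,-0.24,0],[0,0,0,-0.36,0],[0,0,0,-0.46,0],[0,0,0,-0.517,0]]'
python3 -c "
from h import *
go(461,-480,93.9-34+2,3.1276)"
```

```text
t: 4.78
eef_pos: [464.0, -380.9, 214.9]
tcp_rot: [-3.14, 0.0, 0.811]
ft_force: [1.2, -0.8, -1.8]
opening: 0.085
grip_force: 30.0
t: 5.2
eef_pos: [461.6, -480.3, 214.5]
tcp_rot: [-3.14, -0.001, 1.411]
ft_force: [-0.1, -0.2, -0.7]
opening: 0.082
grip_force: 30.0
t: 5.62
eef_pos: [461.9, -478.9, 214.6]
tcp_rot: [-3.141, -0.001, 2.011]
ft_force: [0.6, 0.1, -2.2]
opening: 0.083
grip_force: 30.0
t: 6.03
eef_pos: [461.9, -478.9, 214.7]
tcp_rot: [3.141, -0.001, 2.611]
ft_force: [-1.3, -0.6, -3.0]
opening: 0.081
grip_force: 30.0
t: 6.45
eef_pos: [462.0, -478.9, 214.7]
tcp_rot: [3.141, -0.001, 3.128]
ft_force: [0.5, 0.2, -1.3]
opening: 0.083
grip_force: 30.0
now [ 462.  -478.9  214.7] [ 3.141e+00 -1.000e-03  3.128e+00] j6 -2.46 | shift [  0.8  -1.2 152.8] norm 153.0 turn 0.001
```

```bash

python3 steer.py '[[0,0,15,0,0],[0,0,45,0,0],[0,0,80,0,0],[0,0,112,0,0],[0,0,132,0,0]]'
python3 steer.py '[[0,0,6,0,0],[0,0,11,0,0],[0,0,15,0,0],[0,0,18,0,0],[0,0,20,0,0]]'
python3 steer.py '[[0,0,1,0,0],[0,0,2,0,0],[0,0,3,0,0],[0,0,4,0,0],[0,0,4,0,0]]'

```

```text
t: 6.87
eef_pos: [461.1, -477.8, 79.7]
tcp_rot: [3.139, -0.003, 3.123]
ft_force: [0.3, -1.5, -2.1]
opening: 0.085
grip_force: 30.0
t: 7.28
eef_pos: [462.9, -479.3, 64.5]
tcp_rot: [-3.14, 0.001, 3.123]
ft_force: [-0.8, -0.0, -1.4]
opening: 0.082
grip_force: 30.0
t: 7.7
eef_pos: [463.0, -479.3, 61.7]
tcp_rot: [-3.14, 0.001, 3.123]
ft_force: [-2.6, 2.5, 12.9]
opening: 0.082
grip_force: 30.0
```

```bash

python3 steer.py '[[0,0,-1,0,0],[0,0,-1,0,0.3],[0,0,-1,0,0.5],[0,0,-1,0,0.5],[0,0,-1,0,0.5]]'
python3 steer.py '[[0,0,-5,0,0.5],[0,0,-25,0,0.5],[0,0,-60,0,0.5],[0,0,-100,0,0.5],[0,0,-141,0,0.5]]'
python3 -c "
from h import *
go(420,0,300,0.1)"
```

```text
t: 8.12
eef_pos: [462.7, -478.9, 60.6]
tcp_rot: [-3.142, -0.0, 3.123]
ft_force: [0.3, -0.2, -0.3]
opening: 0.306
grip_force: 0.0
t: 8.53
eef_pos: [462.4, -478.5, 203.0]
tcp_rot: [3.141, -0.001, 3.123]
ft_force: [-0.1, -0.7, 0.6]
opening: 0.498
grip_force: 0.0
now [ 462.4 -478.5  203. ] [ 3.141e+00 -1.000e-03  3.123e+00] j6 -2.45 | shift [ 51.5 477.7 -96.4] norm 490.0 turn 3.023
```

```bash

python3 steer.py '[[-3,15,-25,0,0.5],[-10,45,-50,0,0.5],[-18,78,-70,0,0.5],[-26,112,-85,0,0.5],[-34,150,-95,0,0.5]]'
python3 steer.py '[[-7,39,-8,0,0.5],[-14,78,-16,0,0.5],[-21,117,-24,0,0.5],[-28,156,-32,0,0.5],[-35,195,-40,0,0.5]]'
python3 steer.py '[[-7,39,-8,0,0.5],[-14,78,-16,0,0.5],[-21,117,-24,0,0.5],[-28,150,-30,-0.1,0.5],[-35,180,-32,-0.117,0.5]]'
python3 - <<'E'
from h import *
go(560,70,370,3.24)
i,im,d=cam('wrist'); cv2.imwrite('pics/w3.png',im[...,::-1]); np.savez('pics/w3',im=im,d=d,**{k:np.array(v) for k,v in i.items()})
it,imt,dt=cam('top'); np.savez('pics/top3',im=imt,d=dt); cv2.imwrite('pics/t3.png',imt[...,::-1])
E
```

```text
t: 8.95
eef_pos: [499.7, -328.7, 298.8]
tcp_rot: [-3.14, 0.002, 3.122]
ft_force: [0.4, 0.1, 0.2]
opening: 0.498
grip_force: 0.0
t: 9.37
eef_pos: [538.0, -133.3, 337.5]
tcp_rot: [-3.141, 0.001, 3.123]
ft_force: [1.4, 0.3, -0.0]
opening: 0.499
grip_force: 0.0
t: 9.78
eef_pos: [576.6, 46.4, 370.1]
tcp_rot: [-3.141, 0.002, -3.037]
ft_force: [0.8, 0.4, -0.0]
opening: 0.498
grip_force: 0.0
now [576.6  46.4 370.1] [-3.141e+00  2.000e-03 -3.037e+00] j6 -1.71 | shift [14.  25.2  0.1] norm 29.0 turn 0.006
```

View pics/w3.png

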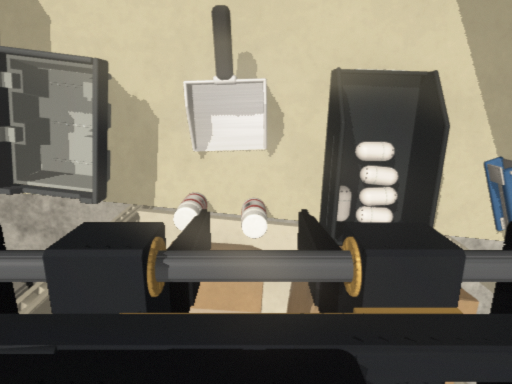

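View pics/t3.png

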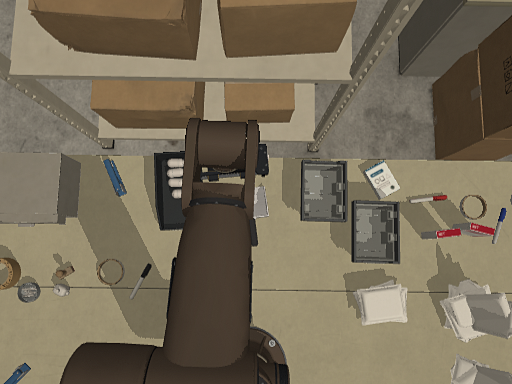

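The wrist view shows the scoop handle from (221,10) to (224,78) and the bowl from (188,80) to (267,152). The bin spans u 328-443 and starts at v 70. Four capsules lie across it at u of about 377, and one lies along it at (343,203). The top view shows the lower tote at (325,190) and the upper one standing at (376,231).

```bash
cat > m3.py <<'E'
from h import *
z=np.load('pics/w3.npz'); im,d=z['im'],z['d']; i={k:z[k] for k in('vertical_fov','cx','cy','origin','attitude')}
P=cloud(i,d)
t=np.load('pics/top3.npz'); it=env.camera_info('top'); Pt=cloud(it,t['d']); t0=np.load('pics/top0.npz'); P0=cloud(it,t0['d'])
def rect(s): 
    (c,(a,b),g)=cv2.minAreaRect(s[:,:2].astype(np.float32)); 
    if a<b: a,b,g=b,a,g-90
    return np.round(c,1),round(a,1),round(b,1),'yaw',round(np.radians((g+45)%180-45),3)
def sel(P,u0,u1,v0,v1,lo,hi):
    s=P[v0:v1,u0:u1].reshape(-1,3); return s[(s[:,2]>lo)&(s[:,2]<hi)]
h=sel(P,205,240,0,74,38,80); print('handle wrist',len(h),rect(h),'z',np.percentile(h[:,2],[2,50,98]).round(1))
a=np.polyfit(h[:,0],h[:,1],1); print(' axis slope',a)
for x in(400,420,440,460): q=h[abs(h[:,0]-x)<8]; print(' ',x,np.median(q,0).round(1),q[:,1].min().round(1),q[:,1].max().round(1),'top z')
h0=sel(P0,244,262,218,250,40,90); h0=h0[abs(h0[:,1]+5)<40]; print('handle top ',len(h0),rect(h0),np.polyfit(h0[:,0],h0[:,1],1))
# bowl outline
b=sel(P,180,275,74,160,4,60); print('bowl wrist',rect(b),np.percentile(b[:,2],[50,99]))
# lip edge: bright pixels on mouth row
hs=cv2.cvtColor(im,cv2.COLOR_RGB2HSV)
w=sel(P,320,450,65,235,75,100); print('bin top walls',rect(w),np.median(w[:,2]))
s=sel(P,320,450,65,235,12,100); print('bin all',rect(s),s.min(0).round(1),s.max(0).round(1))
for v in(100,130,160,190,215):
    row=P[v,318:450]; q=row[row[:,2]>40]; print(' v',v,'x',q[:,0].mean().round(0),'y',q[:,1].min().round(1),q[:,1].max().round(1), 'floor z',np.percentile(row[:,2],20).round(1))
f_=P[75:130,350:420].reshape(-1,3); print('bin floor',np.median(f_[:,2]))
m=((hs[...,2]>140)&(hs[...,1]<70)&(P[...,2]>8)&(P[...,2]<60)).astype(np.uint8); m[:,:331]=0; m[:135]=0;m[235:]=0;m[:,405:]=0
n,l,st,c=cv2.connectedComponentsWithStats(m)
for k in range(1,n):
    if st[k,4]>80:
        q=P[l==k]; top=q[:,2].max(); r=cv2.minAreaRect(np.argwhere(l==k)[:,::-1].astype(np.float32)); print('cap',st[k].tolist(),onplane(i,*r[0],19).round(1),'top',top.round(1))
E
python3 m3.py
```

```text
handle wrist 1223 (array([434.2, -12.5]), 84.3, 24.3, 'yaw', np.float64(0.136)) z [52.1 61.3 68.5]
 axis slope [  0.12769643 -67.30842639]
  400 [401.3 -15.7  67. ] -29.0 -4.6 top z
  420 [419.7 -13.6  64.3] -26.8 -1.7 top z
  440 [440.  -10.8  60.8] -24.4 1.2 top z
  460 [459.9  -8.3  57.4] -22.1 4.0 top z
handle top  216 (array([438.8, -13.7]), 96.5, 35.0, 'yaw', np.float64(0.27)) [  0.15037839 -77.84441909]
bowl wrist (array([532.8,   0.7]), 117.8, 113.2, 'yaw', np.float64(1.702)) [17.11358875 54.80904464]
bin top walls (array([586.2, 233.3]), 192.9, 145.8, 'yaw', np.float64(0.08)) 92.22818898407422
bin all (array([567.5, 232. ]), 249.7, 146.2, 'yaw', np.float64(0.077)) [439.2 150.4  12. ] [697.4 311.4  97.7]
 v 100 x 487.0 y 39.3 296.6 floor z 3.9
 v 130 x 526.0 y 39.3 299.5 floor z 4.1
 v 160 x 567.0 y 39.3 302.3 floor z 4.2
 v 190 x 609.0 y 39.3 305.2 floor z 5.2
 v 215 x 646.0 y 39.3 308.7 floor z 5.3
bin floor 4.771179060207828
cap [356, 142, 38, 19, 637] [565.1 236.6  19. ] top 37.1
cap [360, 166, 38, 19, 605] [602.6 250.4  19. ] top 37.0
cap [337, 187, 14, 34, 346] [656.3 203.2  19. ] top 36.7
cap [356, 187, 41, 35, 1091] [651.1 255.9  19. ] top 36.9
```

```bash

python3 -c "
from h import *
go(442,-11.1,130,-3.0116); go(442,-11.1,31,-3.0116)"
```

```text
now [576.9  47.8 369.3] [ 3.141e+00  1.000e-03 -3.039e+00] j6 -1.71 | shift [140.5 -44.9 239.1] norm 281.0 turn -0.027
now [576.9  47.8 369.3] [ 3.141e+00  1.000e-03 -3.039e+00] j6 -1.71 | shift [140.6 -44.9 338.1] norm 369.0 turn -0.027
```

```bash

python3 steer.py '[[8,-3,12,0,0.5],[26,-9,36,0,0.5],[46,-15,64,0,0.5],[66,-22,94,0,0.5],[86,-28,124,0,0.5]]'
python3 steer.py '[[20,-6,30,-0.01,0.5],[36,-11,60,-0.027,0.5],[47,-15,85,-0.027,0.5],[53,-17,105,-0.027,0.5],[54.5,-17,115,-0.027,0.5]]'
python3 -c "
from h import *
go(442,-11.1,31,-3.0116)"
```

```text
t: 10.3
eef_pos: [492.4, 7.0, 243.8]
tcp_rot: [-3.141, 0.001, -3.044]
ft_force: [0.9, 0.1, -0.6]
opening: 0.503
grip_force: 0.0
t: 10.72
eef_pos: [439.2, -15.2, 127.9]
tcp_rot: [3.141, -0.003, -3.018]
ft_force: [0.6, 1.0, -0.1]
opening: 0.5
grip_force: 0.0
now [439.2 -15.2 127.9] [ 3.141e+00 -3.000e-03 -3.018e+00] j6 -1.88 | shift [-3.6  3.7 96.9] norm 97.0 turn -0.006
```

```bash

python3 steer.py '[[-1,1,12,0,0.5],[-2,2,38,-0.003,0.5],[-3,3,66,-0.006,0.5],[-3,3.5,88,-0.006,0.5],[-3,3.5,96,-0.006,0.5]]'
python3 steer.py '[[0,0,0,0,0],[0,0,0,0,0],[0,0,0,0,0],[0,0,0,0,0],[0,0,0,0,0]]'
python3 -c "
from h import *
go(442,-11.1,31,-3.0116)"
```

```text
t: 11.13
eef_pos: [442.7, -10.9, 31.6]
tcp_rot: [3.141, -0.003, -3.011]
ft_force: [-0.1, -0.0, -0.1]
opening: 0.503
grip_force: 0.0
t: 11.55
eef_pos: [444.2, -10.8, 34.7]
tcp_rot: [-3.141, 0.002, -3.01]
ft_force: [-1.4, -2.0, 6.0]
opening: 0.251
grip_force: 30.0
now [444.2 -10.8  34.7] [-3.141e+00  2.000e-03 -3.010e+00] j6 -1.87 | shift [ 2.2 -0.   3.7] norm 4.0 turn 0.001
```

```bash

python3 steer.py '[[0,0,-2,0,0],[0,0,-8,0,0],[0,0,-18,0,0],[0,0,-30,0,0],[0,0,-40,0,0]]'
python3 steer.py '[[0,0,-10,0,0],[0,0,-22,0,0],[0,0,-36,0,0],[0,0,-46,0,0],[0,0,-50,0,0]]'
cat > tilt.py <<'E'
from h import *
import sys
s=env.state(); p=s['eef_pos']; yaw=s['tcp_rot'][2]+np.pi
S=[cloud(i,d).reshape(-1,3) for i,_,d in (cam('top'),cam('scene'))]
c,sn=np.cos(yaw),np.sin(yaw)
for n,Q in zip(('top','scene'),S):
    q=Q-p; x=c*q[:,0]+sn*q[:,1]; y=-sn*q[:,0]+c*q[:,1]; z=q[:,2]
    for a in range(35,165,10):
        k=(abs(x-a)<5)&(abs(y)<45)&(z>-80)&(z<60)
        if k.sum()>3: print(n,a,k.sum(),'z pct5,50',np.percentile(z[k],[5,50]).round(1))
E
python3 tilt.py; python3 -c "
from h import *
go()"
```

```text
t: 11.97
eef_pos: [443.6, -10.6, 74.7]
tcp_rot: [-3.142, -0.0, -3.01]
ft_force: [0.4, 0.5, -1.1]
opening: 0.249
grip_force: 30.0
t: 12.38
eef_pos: [444.0, -10.6, 125.3]
tcp_rot: [-3.141, 0.002, -3.01]
ft_force: [0.2, -0.2, -0.6]
opening: 0.249
grip_force: 30.0
top 65 9 z pct5,50 [-35.6 -32.1]
top 75 39 z pct5,50 [-36.8 -31.9]
top 85 69 z pct5,50 [-36.1 -32.5]
top 95 83 z pct5,50 [-35.5 -31.7]
top 105 84 z pct5,50 [-35.9 -31.8]
top 115 86 z pct5,50 [-36.7 -32.4]
top 125 85 z pct5,50 [-36.8 -32.5]
top 135 84 z pct5,50 [-36.4 -32.8]
top 145 46 z pct5,50 [-37.2 -33.5]
scene 125 4 z pct5,50 [-33.6 -31.5]
scene 135 5 z pct5,50 [-33.5 -32.2]
scene 145 8 z pct5,50 [-33.5 -32.5]
now [443.9 -10.6 124.4] [-3.141e+00  1.000e-03 -3.010e+00] j6 -1.87 | shift [0. 0. 0.] norm 0.0 turn 0
```

```bash
cat >> h.py <<'E'
B=np.array([567.5,232.]); TH=0.078
def bin_tcp(X,Y=-2,L=142.7):
    c,s=np.cos(TH),np.sin(TH); return B+np.array([[c,-s],[s,c]])@[X-L,Y]
E
python3 -c "
from h import *
for X in(-60,5,88,117): print(X,bin_tcp(X).round(1))
x,y=bin_tcp(-60); go(x,y,150,-3.0636)"
```

```text
-60 [365.6 214.2]
5 [430.4 219.3]
88 [513.1 225.7]
117 [542. 228.]
now [443.9 -10.6 124.4] [-3.141e+00  1.000e-03 -3.010e+00] j6 -1.87 | shift [ 48.1 233.1 -25.8] norm 239.0 turn 0.053
```

```bash

python3 steer.py '[[0,10,-10,0,0],[2,30,-20,0,0],[8,60,-25,0,0],[16,92,-26,0,0],[25,125,-26,0,0]]'
python3 steer.py '[[6,32,0,0.01,0],[12,62,0,0.02,0],[18,86,0,0.04,0],[22,102,0,0.053,0],[23,108,0,0.053,0]]'
python3 -c "
from h import *
x,y=bin_tcp(-60); go(x,y,60,-3.0636)"
```

```text
t: 12.9
eef_pos: [402.0, 110.9, 149.4]
tcp_rot: [-3.142, -0.0, -3.012]
ft_force: [1.1, 0.9, -2.0]
opening: 0.252
grip_force: 30.0
t: 13.32
eef_pos: [364.4, 215.6, 149.0]
tcp_rot: [-3.141, -0.001, -3.062]
ft_force: [0.3, 0.1, -1.6]
opening: 0.251
grip_force: 30.0
now [364.4 215.6 149. ] [-3.141e+00 -1.000e-03 -3.062e+00] j6 -1.27 | shift [-1.2 -1.5 89. ] norm 89.0 turn 0.002
```

```bash

python3 steer.py '[[-1,-1.5,10,0.002,0],[-1,-1.5,32,0.002,0],[-1,-1.5,60,0.002,0],[-1,-1.5,82,0.002,0],[-1,-1.5,89,0.002,0]]'
python3 steer.py '[[-5,0,0,0,0],[-18,0,0,0,0],[-34,0,0,0,0],[-45,0,0,0,0],[-50,0,0,0,0]]'
python3 steer.py '[[-4,0,0,0,0],[-9,0,0,0,0],[-14,0,0,0,0],[-18,0,0,0,0],[-20,0,0,0,0]]'
python3 -c "
from h import *
x,y=bin_tcp(10); go(x,y,40,-3.0636)"
```

```text
t: 13.73
eef_pos: [365.8, 211.7, 58.0]
tcp_rot: [-3.14, -0.004, -3.065]
ft_force: [-1.5, -0.2, -2.7]
opening: 0.253
grip_force: 30.0
t: 14.15
eef_pos: [418.8, 216.6, 61.7]
tcp_rot: [3.141, 0.003, -3.066]
ft_force: [-2.5, -0.4, 1.1]
opening: 0.249
grip_force: 30.0
t: 14.57
eef_pos: [436.9, 218.0, 60.7]
tcp_rot: [-3.142, 0.0, -3.065]
ft_force: [-2.1, 0.1, 1.2]
opening: 0.252
grip_force: 30.0
now [436.9 218.   60.7] [-3.142  0.    -3.065] j6 -1.32 | shift [ 1.4  1.8 20.7] norm 21.0 turn -0.002
```

```bash

python3 steer.py '[[0,1,4,0,0],[0,1.5,9,0,0],[0,1.5,14,0,0],[0,1.5,17,0,0],[0,1.5,18,0,0]]'
python3 steer.py '[[0,0,0.5,0,0],[0,0,1,0,0],[0,0,1.5,0,0],[0,0,2,0,0],[0,0,2.5,0,0]]'
python3 - <<'E'
from h import *
x,y=bin_tcp(10); go(x,y,39,-3.0636)
for n in('top','scene'):
    i,im,d=cam(n); cv2.imwrite(f'pics/{n}5.png',im[...,::-1])
    if n=='scene': o=cv2.resize(im[180:280,130:260],None,fx=5,fy=5,interpolation=cv2.INTER_CUBIC)
    else: b=cv2.resize(im[145:245,145:215],None,fx=5,fy=5,interpolation=cv2.INTER_CUBIC)
E
```

```text
t: 14.98
eef_pos: [435.8, 219.3, 41.7]
tcp_rot: [-3.141, -0.002, -3.065]
ft_force: [-2.8, -0.5, 2.2]
opening: 0.254
grip_force: 30.0
t: 15.4
eef_pos: [436.5, 219.5, 40.2]
tcp_rot: [-3.142, 0.0, -3.065]
ft_force: [-2.8, -0.1, 1.5]
opening: 0.252
grip_force: 30.0
now [436.5 219.5  40.2] [-3.142  0.    -3.065] j6 -1.32 | shift [1.1 0.3 1.2] norm 2.0 turn -0.002
```

```bash
python3 tilt.py
```

```text
top 35 9 z pct5,50 [-39.8 -33.1]
top 45 14 z pct5,50 [-37.9  -1.8]
top 55 22 z pct5,50 [-26.  -21.3]
top 65 23 z pct5,50 [-23.9 -20.2]
top 75 31 z pct5,50 [-21.8 -17.2]
top 85 54 z pct5,50 [-20.  -15.7]
top 95 75 z pct5,50 [-17.5 -13.8]
top 105 81 z pct5,50 [-15.7 -12.1]
top 115 80 z pct5,50 [-15.   -9.7]
top 125 81 z pct5,50 [-13.1  -8. ]
top 135 85 z pct5,50 [-10.5  -6.2]
top 145 80 z pct5,50 [-8.7 -4.1]
top 155 46 z pct5,50 [-17.5  -7.2]
scene 35 61 z pct5,50 [-37.1 -33.4]
scene 45 178 z pct5,50 [-36.1  -3. ]
scene 55 50 z pct5,50 [-37.  -34.4]
scene 65 16 z pct5,50 [-38.4 -36.1]
scene 95 15 z pct5,50 [-15.6 -13.8]
scene 105 11 z pct5,50 [-11.2 -10.2]
scene 115 15 z pct5,50 [-10.9  -9.6]
```

```bash

python3 steer.py '[[0,0,-4,0,0],[0,0,-12,0,0],[0,0,-22,0,0],[0,0,-32,0,0],[0,0,-38,0,0]]'
python3 steer.py '[[5,0,0,0,0],[16,0,0,0,0],[30,0,0,0,0],[42,0,0,0,0],[48,0,0,0,0]]'
cat > caps.py <<'E'
from h import *
i,im,d=cam('top'); P=cloud(i,d); hs=cv2.cvtColor(im,cv2.COLOR_RGB2HSV)
c,s=np.cos(TH),np.sin(TH); q=P[...,:2]-B; X=c*q[...,0]+s*q[...,1]; Y=-s*q[...,0]+c*q[...,1]
m=((hs[...,2]>90)&(abs(X)<121)&(abs(Y)<68)&(P[...,2]<55)).astype(np.uint8)
n,l,st,ce=cv2.connectedComponentsWithStats(m)
for k in range(1,n):
    if st[k,4]>20:
        w=onplane(i,*ce[k],26)[:2]-B; print('blob',st[k].tolist(),'bin xy',round(c*w[0]+s*w[1],1),round(-s*w[0]+c*w[1],1),'ztop',np.percentile(P[l==k][:,2],95).round(0))
cv2.imwrite('pics/caps.png',cv2.resize(im[140:250,140:290],None,fx=5,fy=5,interpolation=cv2.INTER_CUBIC)[...,::-1])
E
python3 caps.py; python3 tilt.py | grep top; python3 -c "
from h import *
x,y=bin_tcp(-30); go(x,y,75,-3.0636)"
```

```text
t: 16.02
eef_pos: [436.9, 219.6, 79.8]
tcp_rot: [3.141, 0.002, -3.065]
ft_force: [0.5, -0.0, -1.7]
opening: 0.249
grip_force: 30.0
t: 16.43
eef_pos: [386.0, 215.4, 77.8]
tcp_rot: [-3.141, -0.002, -3.065]
ft_force: [0.8, -0.3, -1.1]
opening: 0.251
grip_force: 30.0
blob [167, 158, 22, 35, 506] bin xy 60.1 10.9 ztop 36.0
blob [189, 159, 8, 17, 118] bin xy 83.6 -43.4 ztop 36.0
top 35 16 z pct5,50 [-77.7 -75.3]
top 45 20 z pct5,50 [-78.3  -3.3]
top 55 30 z pct5,50 [-26.6 -20.6]
top 65 35 z pct5,50 [-24.5 -21.2]
top 75 55 z pct5,50 [-23.5 -17.7]
top 85 80 z pct5,50 [-20.5 -16. ]
top 95 89 z pct5,50 [-19.3 -14.6]
top 105 86 z pct5,50 [-15.5 -12. ]
top 115 86 z pct5,50 [-16.2 -10.4]
top 125 85 z pct5,50 [-13.4  -8.6]
top 135 84 z pct5,50 [-10.8  -7. ]
top 145 84 z pct5,50 [-9.1 -5.9]
top 155 26 z pct5,50 [-9.9 -3.5]
now [388.3 215.9  78.1] [-3.141 -0.    -3.065] j6 -1.29 | shift [-7.2  0.1  3.1] norm 8.0 turn -0.001
```

View pics/caps.png

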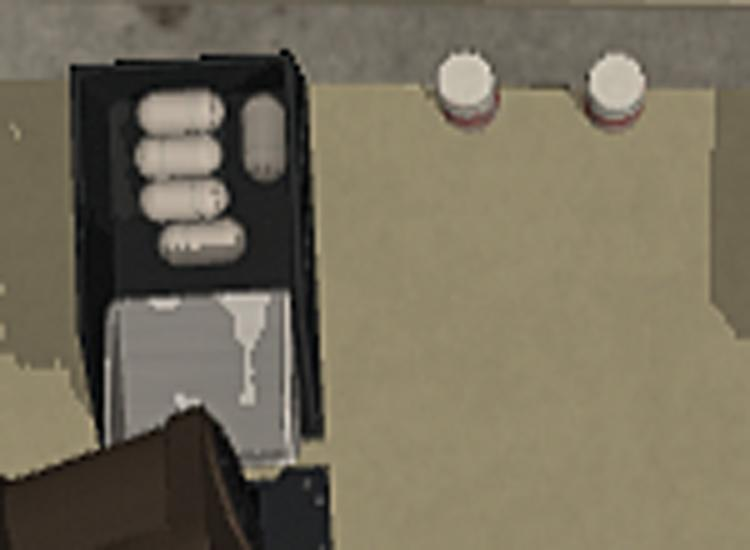

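The crop shows the four crosswise capsules packed in a column against the back wall (crop rows 112 to 242), with capsule 5 beside them. The scoop is clear of them, its lip at row 290, but it tilted about 0.19 rad mouth-up in the pads. I'll set it down in the bin, release it so that it lies flat, and regrip.

```bash

python3 steer.py '[[-4,0,0,0,0],[-12,0,0,0,0],[-22,0,2,0,0],[-28,0,5,0,0],[-29,0,10,0,0]]'
python3 steer.py '[[0,0,6,0,0],[0,0,14,0,0],[0,0,22,0,0],[0,0,28,0,0],[0,0,31,0,0]]'
python3 steer.py '[[0,0,1,0,0],[0,0,2,0,0],[0,0,3,0,0],[0,0,3,0,0],[0,0,3,0,0]]'

```

```text
t: 17.0
eef_pos: [419.5, 218.2, 67.8]
tcp_rot: [3.141, 0.002, -3.066]
ft_force: [-1.2, 0.8, -1.7]
opening: 0.247
grip_force: 30.0
t: 17.42
eef_pos: [416.9, 217.9, 35.9]
tcp_rot: [-3.141, -0.002, -3.065]
ft_force: [-0.3, 0.1, -1.5]
opening: 0.253
grip_force: 30.0
t: 17.83
eef_pos: [417.6, 218.1, 34.3]
tcp_rot: [3.142, 0.0, -3.065]
ft_force: [0.0, 0.5, -1.6]
opening: 0.249
grip_force: 30.0
```

```bash

python3 steer.py '[[0,0,1,0,0],[0,0,1,0,0.45],[0,0,1,0,0.45],[0,0,1,0,0.45],[0,0,1,0,0.45]]'
python3 steer.py '[[-2,0,0,0,0.45],[-6,0,1,0,0.45],[-10,0,1.5,0,0.45],[-10,0,1.5,0,0.45],[-10,0,1.5,0,0.45]]'
python3 tilt.py | grep top
python3 steer.py '[[0,0,0,0,0],[0,0,0,0,0],[0,0,0,0,0],[0,0,0,0,0],[0,0,0,0,0]]'
python3 tilt.py | grep top; python3 -c "
from h import *
x,y=bin_tcp(-8,-2,132.7); go(x,y,31.6,-3.0636)"
```

```text
t: 18.25
eef_pos: [417.6, 218.0, 33.2]
tcp_rot: [-3.142, 0.0, -3.065]
ft_force: [0.0, -0.0, 0.2]
opening: 0.436
grip_force: 0.0
t: 18.67
eef_pos: [427.7, 218.7, 31.5]
tcp_rot: [-3.141, -0.0, -3.066]
ft_force: [-0.1, -0.4, -0.3]
opening: 0.448
grip_force: 0.0
top 45 16 z pct5,50 [-27.4 -23.6]
top 55 22 z pct5,50 [-25.6 -21.1]
top 65 26 z pct5,50 [-23.3 -19.9]
top 75 35 z pct5,50 [-22.1 -17. ]
top 85 57 z pct5,50 [-20.3 -15.2]
top 95 77 z pct5,50 [-17.3 -13.5]
top 105 81 z pct5,50 [-14.9 -10.7]
top 115 80 z pct5,50 [-14.5  -9. ]
top 125 81 z pct5,50 [-12.3  -8.1]
top 135 80 z pct5,50 [-10.8  -5.6]
top 145 71 z pct5,50 [-26.3  -3.7]
top 155 77 z pct5,50 [-30.8  -1.4]
t: 19.18
eef_pos: [427.4, 218.8, 31.6]
tcp_rot: [-3.142, 0.0, -3.065]
ft_force: [-0.7, -0.2, 0.3]
opening: 0.247
grip_force: 30.0
top 35 4 z pct5,50 [-9.  -5.5]
top 45 19 z pct5,50 [-28.5 -22.8]
top 55 22 z pct5,50 [-26.2 -22.4]
top 65 26 z pct5,50 [-23.2 -20.3]
top 75 35 z pct5,50 [-21.7 -17.9]
top 85 54 z pct5,50 [-18.7 -15.3]
top 95 79 z pct5,50 [-17.9 -13.8]
top 105 82 z pct5,50 [-16.1 -11.4]
top 115 79 z pct5,50 [-13.6  -9.6]
top 125 80 z pct5,50 [-12.6  -7.5]
top 135 78 z pct5,50 [-9.7 -5.7]
top 145 68 z pct5,50 [-28.5  -5.4]
top 155 78 z pct5,50 [-30.5  -1.1]
now [427.4 218.8  31.6] [-3.141 -0.    -3.065] j6 -1.31 | shift [0.  0.2 0. ] norm 0.0 turn -0.002
```

```bash

python3 steer.py '[[2,0,-1,0,0],[5,0,-1,0,0],[8,0,-1,0,0],[10,0,-1,0,0],[11,0,-1,0,0]]'
python3 steer.py '[[0,0,0,0,0.45],[0,0,0,0,0.45],[0,0,0,0,0.45],[0,0,0,0,0.45],[0,0,0,0,0.45]]'
python3 tilt.py | grep top; python3 caps.py
```

```text
t: 19.7
eef_pos: [416.0, 217.9, 32.6]
tcp_rot: [-3.141, -0.0, -3.065]
ft_force: [0.6, 0.5, -1.7]
opening: 0.249
grip_force: 30.0
t: 20.12
eef_pos: [416.6, 218.0, 32.6]
tcp_rot: [-3.142, 0.0, -3.065]
ft_force: [-0.6, -0.2, -0.4]
opening: 0.449
grip_force: 0.0
top 35 8 z pct5,50 [-26.8  21.2]
top 45 10 z pct5,50 [-32.5 -25. ]
top 55 22 z pct5,50 [-29.8 -26.6]
top 65 25 z pct5,50 [-29.7 -25.7]
top 75 35 z pct5,50 [-27.8 -24.9]
top 85 63 z pct5,50 [-30.  -26.5]
top 95 75 z pct5,50 [-30.8 -25.7]
top 105 79 z pct5,50 [-30.  -25.6]
top 115 78 z pct5,50 [-30.4 -26.2]
top 125 74 z pct5,50 [-30.4 -26.2]
top 135 76 z pct5,50 [-31.  -27.2]
top 145 74 z pct5,50 [-33.  -28.1]
top 155 94 z pct5,50 [-33.2 -23.9]
blob [167, 158, 22, 35, 521] bin xy 59.5 11.1 ztop 36.0
blob [189, 159, 8, 17, 119] bin xy 83.8 -43.3 ztop 37.0
blob [164, 194, 36, 31, 741] bin xy -49.4 -8.0 ztop 41.0
```

```bash

python3 steer.py '[[0,0,0,0,0],[0,0,0,0,0],[0,0,0,0,0],[0,0,0,0,0],[0,0,0,0,0]]'
python3 steer.py '[[-2,0,0,0,0],[-7,0,0,0,0],[-14,0,0,0,0],[-21,0,0,0,0],[-28,0,0,0,0]]'
python3 steer.py '[[-7,0,0,0,0],[-14,0,0,0,0],[-21,0,0,0,0],[-27,0,0,0,0],[-32,0,0,0,0]]'
python3 tilt.py | grep top
```

```text
t: 20.68
eef_pos: [416.5, 218.0, 32.6]
tcp_rot: [-3.141, 0.0, -3.065]
ft_force: [0.1, 0.3, 0.2]
opening: 0.251
grip_force: 30.0
t: 21.1
eef_pos: [445.2, 220.1, 32.6]
tcp_rot: [-3.141, -0.0, -3.065]
ft_force: [-2.3, -0.1, 1.7]
opening: 0.249
grip_force: 30.0
t: 21.52
eef_pos: [477.0, 222.5, 32.6]
tcp_rot: [-3.142, -0.0, -3.066]
ft_force: [-4.1, 0.3, 3.8]
opening: 0.253
grip_force: 30.0
top 35 4 z pct5,50 [19.8 20.7]
top 45 7 z pct5,50 [-27.4  18.7]
top 55 18 z pct5,50 [-29.5 -26.6]
top 65 18 z pct5,50 [-30.3 -24.2]
top 75 22 z pct5,50 [-30.8 -25.6]
top 85 28 z pct5,50 [-33.1 -26.1]
top 95 57 z pct5,50 [-29.4 -22.9]
top 105 80 z pct5,50 [-29.2   0. ]
top 115 67 z pct5,50 [-29.4  -4.5]
top 125 82 z pct5,50 [-29.7  -9.3]
top 135 79 z pct5,50 [-29.2  -0.1]
top 145 74 z pct5,50 [-31.4  -5. ]
top 155 83 z pct5,50 [-28.7  -5.2]
```

```bash

python3 steer.py '[[-5,0,0,0,0],[-10,0,0,0,0],[-15,0,0,0,0],[-20,0,0,0,0],[-25,0,0,0,0]]'
python3 tilt.py | grep top
python3 steer.py '[[-4,0,0,0,0],[-8,0,0,0,0],[-12,0,0,0,0],[-15,0,0,0,0],[-18,0,0,0,0]]'
python3 tilt.py | grep top; python3 caps.py
```

```text
t: 22.03
eef_pos: [501.4, 224.4, 32.6]
tcp_rot: [-3.141, -0.001, -3.065]
ft_force: [-3.4, -0.6, 4.0]
opening: 0.252
grip_force: 30.0
top 45 4 z pct5,50 [-25.4 -24.3]
top 55 15 z pct5,50 [-30.9 -25.8]
top 65 19 z pct5,50 [-29.1 -26.1]
top 75 22 z pct5,50 [-32.2 -25.4]
top 85 26 z pct5,50 [-32.  -25.1]
top 95 35 z pct5,50 [-30.  -24.9]
top 105 72 z pct5,50 [-29.5  -5.1]
top 115 74 z pct5,50 [-28.6  -0.9]
top 125 70 z pct5,50 [-30.4  -9.6]
top 135 87 z pct5,50 [-29.5  -3.4]
top 145 76 z pct5,50 [-28.4   0. ]
top 155 66 z pct5,50 [-32.   -4.5]
t: 22.55
eef_pos: [519.3, 225.8, 32.6]
tcp_rot: [-3.141, -0.0, -3.065]
ft_force: [-4.4, -0.9, 4.9]
opening: 0.251
grip_force: 30.0
top 55 16 z pct5,50 [-29.6 -25.6]
top 65 17 z pct5,50 [-29.1 -24.9]
top 75 19 z pct5,50 [-33.5 -25. ]
top 85 20 z pct5,50 [-33. -27.]
top 95 29 z pct5,50 [-29.2 -25.3]
top 105 48 z pct5,50 [-30.3 -24.3]
top 115 84 z pct5,50 [-28.4  -3.4]
top 125 74 z pct5,50 [-27.2   1.7]
top 135 61 z pct5,50 [-28.1  -4.2]
top 145 87 z pct5,50 [-28.8  -3.8]
top 155 73 z pct5,50 [-28.3  -0.2]
blob [164, 157, 34, 36, 656] bin xy 72.3 -11.3 ztop 39.0
```

View pics/caps.png

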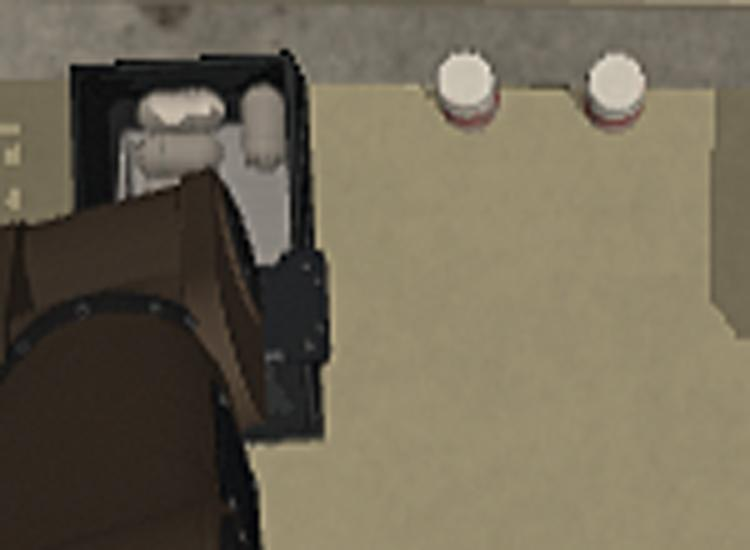

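The crop shows the scoop lip at about crop row 125, between the rearmost capsule (row 110) and the next one (row 153). Three of the column are therefore over the bowl, and capsule 5 (rows 85-165) lies half over the lip. Next I'll tilt the mouth up by pressing the handle down, easing back as I go.

```bash

python3 steer.py '[[1,0,1,0,0],[2.5,0,2,0,0],[4,0,3,0,0],[5.5,0,4,0,0],[7,0,5,0,0]]'
python3 tilt.py | grep top
python3 steer.py '[[0,0,1,0,0],[1,0,1,0,0],[3,0,1,0,0],[6,0,1,0,0],[10,0,1,0,0]]'
python3 tilt.py | grep top; python3 caps.py
```

```text
t: 23.12
eef_pos: [514.8, 225.7, 29.2]
tcp_rot: [3.14, 0.007, -3.065]
ft_force: [2.5, -1.3, 15.8]
opening: 0.252
grip_force: 30.0
top 45 5 z pct5,50 [-24.4 -19.9]
top 55 12 z pct5,50 [-25.8 -21.9]
top 65 19 z pct5,50 [-25.7 -21.9]
top 75 21 z pct5,50 [-25.1 -20.8]
top 85 23 z pct5,50 [-25.1 -20.6]
top 95 43 z pct5,50 [-24.7 -18. ]
top 105 50 z pct5,50 [-23.  -15.2]
top 115 96 z pct5,50 [-23.1   1.1]
top 125 83 z pct5,50 [-19.4   9.2]
top 135 64 z pct5,50 [-20.4   7.1]
top 145 72 z pct5,50 [-19.6  -0.6]
top 155 78 z pct5,50 [-25.4   6. ]
t: 23.63
eef_pos: [504.5, 225.0, 27.5]
tcp_rot: [3.141, 0.006, -3.065]
ft_force: [5.0, 1.0, 5.8]
opening: 0.249
grip_force: 30.0
top 45 6 z pct5,50 [-24.7 -20.4]
top 55 14 z pct5,50 [-25.3 -20.6]
top 65 18 z pct5,50 [-24.5 -19.4]
top 75 20 z pct5,50 [-23.1 -18.3]
top 85 25 z pct5,50 [-21.  -18.2]
top 95 48 z pct5,50 [-20.5 -15.4]
top 105 75 z pct5,50 [-20.6  -3. ]
top 115 92 z pct5,50 [-17.4   9.8]
top 125 72 z pct5,50 [-14.4  12.6]
top 135 57 z pct5,50 [-15.7   4.1]
top 145 68 z pct5,50 [-17.4 -12.6]
top 155 83 z pct5,50 [-26.9  -3.6]
blob [167, 158, 18, 9, 131] bin xy 104.2 12.5 ztop 36.0
blob [164, 160, 34, 39, 636] bin xy 51.5 -13.7 ztop 46.0
```

```bash

python3 steer.py '[[0,0,1,0,0],[0,0,2,0,0],[0,0,2,0,0],[3,0,2,0,0],[7,0,2,0,0]]'
python3 steer.py '[[4,0,0,0,0],[8,0,0,0,0],[12,0,0,0,0],[15,0,0,0,0],[17,0,0,0,0]]'
python3 steer.py '[[0,0,-2,0,0],[0,0,-5,0,0],[0,0,-10,0,0],[0,0,-14,0,0],[0,0,-16,0,0]]'
python3 tilt.py | grep top; python3 caps.py
```

```text
t: 24.2
eef_pos: [496.8, 224.4, 25.2]
tcp_rot: [3.141, 0.004, -3.065]
ft_force: [4.0, 0.1, 5.3]
opening: 0.251
grip_force: 30.0
t: 24.62
eef_pos: [479.4, 223.0, 25.2]
tcp_rot: [3.141, 0.004, -3.065]
ft_force: [4.1, 0.5, 5.4]
opening: 0.25
grip_force: 30.0
t: 25.03
eef_pos: [478.2, 222.6, 41.0]
tcp_rot: [-3.141, -0.0, -3.065]
ft_force: [0.5, 0.0, -3.7]
opening: 0.246
grip_force: 30.0
top 45 6 z pct5,50 [-40.1   6.3]
top 55 18 z pct5,50 [-24.4 -19. ]
top 65 20 z pct5,50 [-22.3 -17.6]
top 75 24 z pct5,50 [-20.9 -16.2]
top 85 34 z pct5,50 [-19.  -13.8]
top 95 59 z pct5,50 [-17.5   0.3]
top 105 82 z pct5,50 [-15.9   2.7]
top 115 95 z pct5,50 [-15.1  14.5]
top 125 77 z pct5,50 [-11.4  16.5]
top 135 54 z pct5,50 [-10.6   6.8]
top 145 76 z pct5,50 [-12.5  -7.9]
top 155 41 z pct5,50 [-39.3 -31.6]
blob [167, 158, 18, 9, 131] bin xy 104.2 13.6 ztop 35.0
blob [163, 173, 34, 31, 454] bin xy 19.9 -8.6 ztop 53.0
```

View pics/caps.png

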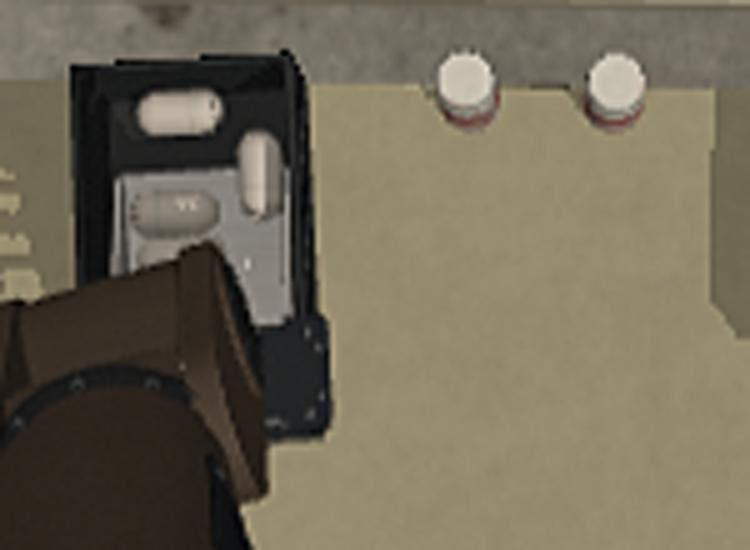

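The crop shows the rearmost capsule left at (180,112). Capsule 5 at (262,172) is balanced across the lip, and the others are in the bowl. I'll raise the lip above the remaining capsule and move forward so that the back wall slides capsule 5 in.

```bash

python3 steer.py '[[0,0,-2,0,0],[0,0,-5,0,0],[0,0,-9,0,0],[0,0,-12,0,0],[0,0,-13,0,0]]'
python3 steer.py '[[-3,0,0,0,0],[-8,0,0,0,0],[-14,0,0,0,0],[-20,0,0,0,0],[-26,0,0,0,0]]'
python3 tilt.py | grep top | tail -5; python3 caps.py
python3 steer.py '[[-5,0,0,0,0],[-10,0,0,0,0],[-15,0,0,0,0],[-20,0,0,0,0],[-24,0,0,0,0]]'
python3 steer.py '[[-2,0,0,0,0],[-4,0,0,0,0],[-6,0,0,0,0],[-7,0,0,0,0],[-7,0,0,0,0]]'
python3 tilt.py | grep top | tail -5; python3 caps.py; python3 -c "
from h import *
x,y=bin_tcp(0,0,0); go()"
```

```text
t: 25.6
eef_pos: [478.5, 222.7, 54.2]
tcp_rot: [3.141, 0.001, -3.065]
ft_force: [0.1, -0.2, -2.5]
opening: 0.254
grip_force: 30.0
t: 26.02
eef_pos: [505.0, 224.7, 53.4]
tcp_rot: [-3.141, 0.0, -3.065]
ft_force: [-0.1, 0.4, -3.7]
opening: 0.248
grip_force: 30.0
top 115 94 z pct5,50 [-14.3  14.1]
top 125 81 z pct5,50 [-13.2  16.1]
top 135 54 z pct5,50 [-11.8  -4.1]
top 145 72 z pct5,50 [-12.1  -7.5]
top 155 50 z pct5,50 [-33.4 -21.2]
blob [163, 158, 33, 37, 450] bin xy 63.6 -6.2 ztop 47.0
t: 26.58
eef_pos: [528.8, 226.5, 53.6]
tcp_rot: [-3.142, 0.0, -3.066]
ft_force: [-0.1, -0.3, -3.3]
opening: 0.25
grip_force: 30.0
t: 27.0
eef_pos: [535.3, 227.0, 53.6]
tcp_rot: [-3.142, 0.0, -3.065]
ft_force: [0.0, 0.8, -2.8]
opening: 0.249
grip_force: 30.0
top 115 78 z pct5,50 [-13.2  15.9]
top 125 77 z pct5,50 [-12.  17.]
top 135 53 z pct5,50 [-10.8  10.3]
top 145 73 z pct5,50 [-13.   -7.6]
top 155 149 z pct5,50 [-13.6  23.6]
blob [162, 157, 34, 29, 260] bin xy 80.6 -9.0 ztop 49.0
now [535.  227.   53.6] [-3.141 -0.    -3.065] j6 -1.36 | shift [0. 0. 0.] norm 0.0 turn 0
```

```bash
cat > occ.py <<'E'
from h import *
s=env.state(); p=s['eef_pos']; yaw=s['tcp_rot'][2]+np.pi; c,sn=np.cos(yaw),np.sin(yaw)
i,im,d=cam('top'); q=cloud(i,d)-p
x=c*q[...,0]+sn*q[...,1]; y=-sn*q[...,0]+c*q[...,1]; z=q[...,2]
print('rows: ahead of TCP; cols: y from +55 to -55; max z rel TCP')
for a in range(45,181,8):
    r=[]
    for b in range(55,-56,-10):
        k=(abs(x-a)<4)&(abs(y-b)<5)&(z<60); r.append(int(np.median(z[k])) if k.sum()>1 else 99)
    print(a,r)
E
python3 occ.py
```

```text
rows: ahead of TCP; cols: y from +55 to -55; max z rel TCP
45 [99, 99, 99, 99, 99, 99, 99, 99, 99, 99, 28, 99]
53 [99, 99, 99, 99, 99, 99, 99, 99, 99, -16, -19, 28]
61 [99, 99, 99, 99, 99, 99, 99, 99, -15, -17, -17, 22]
69 [99, 99, 99, 99, 99, 99, 99, 99, -18, -15, -16, 17]
77 [99, 99, 99, 99, 99, 99, 99, 99, -15, -15, -17, 29]
85 [99, 99, 99, 99, 99, 99, 99, 99, -14, -16, -16, 26]
93 [25, 99, 99, 99, 99, 99, 99, -15, -14, -14, -11, 12]
101 [18, -9, 9, 99, 99, 99, 99, -12, -14, 13, 14, 11]
109 [8, -8, 13, 11, 13, 20, 99, -12, 12, 15, 18, 13]
117 [0, 13, 17, 19, 19, 17, 13, -12, 2, 19, 15, 16]
125 [4, 14, 18, 18, 16, 17, 12, -6, -9, 16, 16, 12]
133 [-3, 1, 11, 15, 13, 13, -8, -9, 10, 20, 20, 7]
141 [-3, -7, -9, -8, -11, -6, -8, -9, 11, 19, 15, 8]
149 [7, -5, -7, -3, -4, -3, -5, -5, 6, 15, 14, 11]
157 [28, 18, 28, 25, 15, 34, 33, 32, 27, 38, 21, 19]
165 [99, 99, 99, 99, 99, 99, 99, 99, 99, 99, 99, 99]
173 [99, 99, 99, 99, 99, 99, 99, 99, 99, 99, 99, 99]
```

```bash

python3 steer.py '[[1,0,-1,0,0],[2,0,-4,0,0],[3,0,-9,0,0],[4,0,-16,0,0],[5,0,-23,0,0]]'
python3 steer.py '[[1,0,-8,0,0],[1,0,-16,0,0],[1,0,-24,0,0],[1,0,-32,0,0],[1,0,-40,0,0]]'
python3 steer.py '[[0,0,-8,0,0],[0,0,-16,0,0],[0,0,-23,0,0],[0,0,-28,0,0],[0,0,-30,0,0]]'
python3 occ.py; python3 -c "
from h import *
go(440,0,150,-3.1)"
```

```text
t: 27.62
eef_pos: [530.1, 226.7, 77.4]
tcp_rot: [-3.142, 0.0, -3.065]
ft_force: [0.2, -0.1, -3.0]
opening: 0.25
grip_force: 30.0
t: 28.03
eef_pos: [529.2, 226.6, 117.6]
tcp_rot: [3.142, 0.0, -3.065]
ft_force: [0.1, 0.9, -3.8]
opening: 0.248
grip_force: 30.0
t: 28.45
eef_pos: [529.4, 226.6, 147.5]
tcp_rot: [3.141, 0.001, -3.065]
ft_force: [0.2, -0.0, -3.6]
opening: 0.252
grip_force: 30.0
rows: ahead of TCP; cols: y from +55 to -55; max z rel TCP
45 [99, 99, 99, 99, 99, 99, 99, 99, 99, 99, 28, 99]
53 [99, 99, 99, 99, 99, 99, 99, 99, -18, -17, -15, 27]
61 [99, 99, 99, 99, 99, 99, 99, 99, -18, -18, -18, 10]
69 [99, 99, 99, 99, 99, 99, 99, 99, -18, -16, -17, 27]
77 [99, 99, 99, 99, 99, 99, 99, 99, -15, -16, -16, 8]
85 [99, 99, 99, 99, 99, 99, 99, -15, -14, -13, -14, 7]
93 [99, 99, 99, 99, 99, 99, 99, -15, -14, -10, -13, 4]
101 [23, 99, 99, 99, 99, 99, 99, -14, -10, 14, 14, 13]
109 [6, 9, 15, 13, 99, 99, -12, -12, 7, 17, 14, 9]
117 [5, 13, 18, 18, 17, 19, 13, -10, -9, 18, 15, 14]
125 [2, 13, 17, 18, 18, 17, 14, -11, 10, 18, 14, 13]
133 [2, 99, 13, 13, 13, 10, -6, -8, 0, 17, 18, 10]
141 [-1, -7, -7, -8, -8, -8, -9, -10, 3, 22, 17, 5]
149 [-8, -7, -8, -10, -9, -7, -7, -6, -9, 15, -140, -6]
157 [99, 99, 99, 99, 99, 99, 99, 99, 99, 99, -138, -92]
165 [99, -54, -50, -52, 99, 99, 99, -55, 99, 99, 99, 99]
173 [99, 99, 99, 99, 99, 99, 99, 99, 99, 99, 99, 99]
now [529.4 226.6 147.4] [ 3.141e+00  1.000e-03 -3.065e+00] j6 -1.36 | shift [ 106.4 -219.2   -2.7] norm 244.0 turn 0.035
```

```bash

python3 steer.py '[[1,-2,0,0,0],[3,-6,0,0,0],[6,-13,0,0,0],[10,-23,0,0,0],[15,-35,0,0,0]]'
python3 steer.py '[[6,-14,0,0,0],[13,-30,0,0,0],[20,-47,0,0,0],[28,-65,0,0,0],[36,-83,0,0,0]]'
python3 steer.py '[[8,-18,0,0,0],[16,-36,0,0,0],[24,-54,0,0,0],[32,-72,0,0,0],[40,-90,0,0,0]]'
python3 occ.py; python3 -c "
from h import *
go(355,-242,150,-3.14)"
```

```text
t: 28.92
eef_pos: [516.4, 189.6, 146.3]
tcp_rot: [-3.141, -0.0, -3.065]
ft_force: [0.1, -0.3, -3.3]
opening: 0.25
grip_force: 30.0
t: 29.33
eef_pos: [486.3, 103.1, 146.7]
tcp_rot: [-3.141, -0.0, -3.066]
ft_force: [0.8, -0.3, -3.4]
opening: 0.252
grip_force: 30.0
t: 29.75
eef_pos: [453.1, 10.5, 146.7]
tcp_rot: [-3.141, 0.0, -3.066]
ft_force: [0.1, -0.1, -4.1]
opening: 0.253
grip_force: 30.0
rows: ahead of TCP; cols: y from +55 to -55; max z rel TCP
45 [99, 99, 99, 99, 99, 99, 99, 99, 99, 99, 99, 99]
53 [99, 99, 99, 99, 99, 99, 99, 99, 99, 99, 99, 99]
61 [99, 99, 99, 99, 99, 99, 99, 99, 99, 99, 99, 27]
69 [99, 99, 99, 99, 99, 99, 7, 1, 99, -18, -15, -16]
77 [99, 99, 12, 10, 11, 8, 2, -13, -14, -15, -17, -4]
85 [99, 10, 13, 12, 15, 13, 12, -11, -12, -16, -15, 4]
93 [10, 8, 13, 14, 15, 15, 13, -12, -2, -13, -15, 4]
101 [-13, -13, 10, 10, 14, 11, 8, 12, 15, 8, -14, -10]
109 [-9, -10, 12, 10, 14, 12, -2, 13, 19, 15, -10, -10]
117 [1, 11, 17, 17, 18, 18, 16, 13, 17, 15, -10, 2]
125 [11, 13, 16, 18, 18, 18, 13, 15, 20, 16, -9, -8]
133 [6, -8, 15, 14, 14, 9, 15, 15, 19, 17, -8, 0]
141 [5, -7, -9, -9, -6, -7, -8, 13, 19, 17, -8, -7]
149 [-8, -7, -7, -11, -11, -7, -7, 0, 15, 11, -9, -9]
157 [99, 99, 99, 99, 99, 99, 99, 99, 99, 99, 99, 99]
165 [99, 99, 99, 99, 99, 99, 99, 99, 99, 99, 99, 99]
173 [99, -144, -144, -145, -148, 99, 99, 99, 99, 99, 99, 99]
now [452.1   8.5 146.7] [-3.141e+00 -1.000e-03 -3.066e+00] j6 -1.77 | shift [ 115.7 -242.5   -3.1] norm 269.0 turn 0.074
```

```bash

python3 steer.py '[[2,-4,0,0,0],[6,-12,0,0,0],[12,-26,0,0,0],[20,-42,0,0,0],[28,-60,0,0,0]]'
python3 steer.py '[[9,-18,0,0,0],[18,-37,0,0,0],[27,-56,0,0,0],[36,-75,0,0,0],[45,-94,0,0,0]]'
python3 steer.py '[[9,-18,0,0.01,0],[18,-36,0,0.02,0],[26,-52,0,0.04,0],[32,-66,0,0.06,0],[36,-76,0,0.074,0]]'
python3 steer.py '[[2,-6,2,0,0],[4,-9,4,0,0],[5,-11,6,0,0],[5,-11,8,0,0],[5,-11,9,0,0]]'
python3 occ.py; python3 -c "
from h import *
go(355,-242,122,-3.14)"
```

```text
t: 30.22
eef_pos: [430.3, -50.3, 146.6]
tcp_rot: [-3.141, 0.0, -3.064]
ft_force: [1.3, 0.1, -3.6]
opening: 0.25
grip_force: 30.0
t: 30.63
eef_pos: [392.4, -147.9, 146.7]
tcp_rot: [-3.141, 0.0, -3.065]
ft_force: [0.5, -0.0, -3.1]
opening: 0.253
grip_force: 30.0
t: 31.05
eef_pos: [362.3, -226.6, 146.7]
tcp_rot: [-3.141, 0.0, -3.141]
ft_force: [1.1, -1.0, -3.2]
opening: 0.25
grip_force: 30.0
t: 31.47
eef_pos: [358.1, -235.9, 137.2]
tcp_rot: [3.141, -0.0, -3.139]
ft_force: [0.2, 1.2, -3.8]
opening: 0.245
grip_force: 30.0
rows: ahead of TCP; cols: y from +55 to -55; max z rel TCP
45 [-7, -133, -10, 5, 11, 14, 99, 99, 99, 99, 99, 99]
53 [-1, -22, -18, 5, 9, 9, 99, 99, 99, 99, 99, 99]
61 [-67, -134, -16, 9, 13, 11, 10, 99, 99, 99, 99, 99]
69 [3, -133, -16, 5, 10, 8, 9, 9, 99, 99, 99, 99]
77 [1, -74, -13, 5, 6, 8, 8, -13, -15, -17, 99, 30]
85 [-130, -132, 12, 16, 15, 14, 12, -11, -16, -14, -13, 6]
93 [-2, -13, 13, 13, 15, 14, 13, 6, -13, 2, 9, 5]
101 [7, -76, 10, 12, 12, 12, 8, -12, -12, 15, 16, 20]
109 [-134, -75, 6, 12, 11, 11, 9, -12, -11, 16, 16, 12]
117 [-52, -10, 15, 21, 19, 18, 15, -9, -2, 16, 18, 12]
125 [3, 11, 15, 18, 19, 17, 16, -7, -5, 19, 18, 13]
133 [9, -9, 12, 12, 11, 14, -7, -10, -5, 19, 18, 13]
141 [5, -87, -8, -10, -6, -9, -11, -10, -7, 16, 15, 10]
149 [-75, -11, -8, -11, -9, -10, -9, -6, -8, -5, 12, -11]
157 [-62, -67, 99, 99, 99, 99, 99, 99, 99, 99, 99, -77]
165 [-62, -67, 99, -135, -134, -136, -132, -134, -137, -135, -121, -82]
173 [-89, -83, 99, -134, -133, -133, -134, -134, -136, -133, -129, -88]
now [ 358.1 -235.8  137.2] [ 3.141 -0.    -3.139] j6 -2.31 | shift [ 3.1 -6.2 15.2] norm 17.0 turn 0.001
```

```bash

python3 steer.py '[[0,-1,5,0,0],[0,-2,11,0,0],[0,-3,17,0,0],[0,-3,21,0,0],[0,-3,23,0,0]]'
python3 steer.py '[[-8,0,0,0,0],[-30,0,0,0,0],[-68,0,0,0,0],[-50,0,0,0,0],[-14,0,0,0,0]]'
python3 occ.py; python3 -c "
from h import *
go()"
```

```text
t: 31.93
eef_pos: [357.9, -239.2, 113.8]
tcp_rot: [3.141, -0.001, -3.139]
ft_force: [-0.0, -0.7, -3.4]
opening: 0.247
grip_force: 30.0
t: 32.35
eef_pos: [376.1, -240.3, 114.6]
tcp_rot: [-3.139, 0.003, -3.136]
ft_force: [-1.8, -0.3, -3.6]
opening: 0.254
grip_force: 30.0
rows: ahead of TCP; cols: y from +55 to -55; max z rel TCP
45 [-10, -20, -15, 9, 7, -20, 99, 99, 99, 99, 99, 99]
53 [-58, -66, -17, -19, -18, -16, -19, 99, 99, 99, 99, 99]
61 [-60, -64, -18, -18, -18, -18, -17, 99, 99, 99, 99, 99]
69 [-7, -65, -16, -15, -16, -16, -16, -16, 99, 99, 99, 99]
77 [-112, -19, -16, -16, -17, -15, -15, -15, -14, 99, 99, 99]
85 [-4, -19, -14, -14, -14, -14, -16, -14, -13, -13, 99, 24]
93 [-4, -17, -13, -14, -14, -13, -14, -12, -13, -13, -14, 0]
101 [-34, -17, -14, -12, -12, -11, -11, -13, -11, -12, -13, -1]
109 [0, -14, -10, -13, -12, -12, -11, -12, -11, -14, -11, 1]
117 [-2, -12, -10, -12, -11, -11, -10, -9, -9, -10, -11, 3]
125 [-60, -11, -11, 2, 10, 13, 11, 0, -9, -10, -10, -1]
133 [-43, -10, -9, 17, 19, 19, 18, 14, -6, -10, -8, 0]
141 [4, -10, -5, 18, 19, 18, 19, 18, 14, -10, -9, -7]
149 [-43, -9, -10, 13, 15, 15, 15, 13, -9, -8, -8, -6]
157 [-61, 6, 8, 10, 12, 7, 6, 99, 99, 6, 7, 99]
165 [-64, -55, 13, 14, 14, 15, 12, -113, -3, 9, 9, -109]
173 [-61, -106, -45, 15, 17, 16, 11, 99, -1, 7, 7, 6]
now [ 368.  -237.5  113.9] [ 3.139e+00 -3.000e-03 -3.136e+00] j6 -2.3 | shift [0. 0. 0.] norm 0.0 turn 0
```

```bash

python3 steer.py '[[0,0,0,0,0],[0,0,0,0,0],[0,0,0,0,0],[0,0,0,0,0],[0,0,0,0,0]]'
python3 occ.py; python3 -c "
from h import *
go()"
```

```text
t: 32.82
eef_pos: [372.7, -239.5, 114.7]
tcp_rot: [-3.141, 0.0, -3.139]
ft_force: [0.4, -0.2, -2.0]
opening: 0.249
grip_force: 30.0
rows: ahead of TCP; cols: y from +55 to -55; max z rel TCP
45 [-57, -19, 7, 6, 2, -20, 99, 99, 99, 99, 99, 99]
53 [-55, -111, -19, -19, -17, -18, -20, 99, 99, 99, 99, 99]
61 [-2, -20, -18, -18, -17, -17, -19, 99, 99, 99, 99, 99]
69 [-3, -66, -17, -18, -16, -16, -18, -16, 99, 99, 99, 99]
77 [-109, -65, -17, -15, -14, -16, -17, -16, -16, 99, 99, 27]
85 [0, -17, -14, -15, -16, -16, -17, -16, -16, -13, -15, 26]
93 [-1, -18, -15, -15, -13, -15, -13, -14, -13, -14, -13, -6]
101 [-30, -112, -12, -12, -11, -13, -12, -14, -14, -14, -13, 0]
109 [0, -10, -11, -12, -12, -12, -10, -10, -11, -12, -10, -9]
117 [2, -10, -9, -11, -12, -10, -13, -11, -12, -10, -9, 5]
125 [-62, -12, -11, -12, -11, -10, -11, -11, -9, -9, -9, -10]
133 [-49, -10, -11, -9, -9, -10, -9, -10, -7, -6, -12, -2]
141 [1, -10, -8, -8, -9, -10, -10, -9, -8, -9, -9, -8]
149 [-43, -10, -9, -8, -9, -7, -8, -8, -10, -7, -8, -8]
157 [-60, -60, 99, 99, 99, 99, 99, -82, -74, -77, 99, 99]
165 [-57, -113, -109, -115, -111, -111, -113, -109, -78, -76, -85, -109]
173 [-63, -101, -83, -84, -111, -112, -93, -111, -85, -80, -83, -111]
now [ 372.6 -239.4  114.7] [-3.141  0.    -3.139] j6 -2.29 | shift [0. 0. 0.] norm 0.0 turn 0
```

```bash

python3 steer.py '[[0,0,-8,0,0],[0,10,-22,0,0],[0,35,-36,0,0],[-5,68,-40,0,0],[-15,105,-40,0,0]]'
python3 steer.py '[[-15,35,0,-0.03,0],[-30,70,0,-0.06,0],[-45,100,0,-0.09,0],[-53,118,5,-0.1,0],[-55,123,15,-0.1,0]]'
python3 - <<'E'
from h import *
go(443,-11,31)
i,im,d=cam('top'); P=cloud(i,d); hs=cv2.cvtColor(im,cv2.COLOR_RGB2HSV)
q=P[...,:2]-[574.5,-242.5]; m=((abs(q[...,0])<92)&(abs(q[...,1])<66)&(P[...,2]<60)&(hs[...,2]>140)).astype(np.uint8)
n,l,st,c=cv2.connectedComponentsWithStats(m)
print([(st[k].tolist(),np.median(P[l==k],0).round(0).tolist()) for k in range(1,n) if st[k,4]>15])
s=P[150:228,292:346].reshape(-1,3); s=s[(s[:,2]>76)&(s[:,2]<96)&(s[:,1]>-322)]; r=cv2.minAreaRect(s[:,:2].astype(np.float32)); print('lower rim',r)
cv2.imwrite('pics/t9.png',cv2.resize(im[145:280,145:410],None,fx=3,fy=3,interpolation=cv2.INTER_CUBIC)[...,::-1])
E
```

```text
t: 33.28
eef_pos: [387.0, -134.0, 156.1]
tcp_rot: [-3.14, 0.002, 3.142]
ft_force: [1.2, -0.3, -1.8]
opening: 0.251
grip_force: 30.0
t: 33.7
eef_pos: [443.3, -8.7, 140.8]
tcp_rot: [-3.141, 0.003, -3.036]
ft_force: [0.2, -0.9, -1.8]
opening: 0.252
grip_force: 30.0
now [443.3  -8.7 140.8] [-3.141e+00  3.000e-03 -3.036e+00] j6 -1.85 | shift [  0.9  -2.2 109.8] norm 110.0 turn 0
[([318, 178, 13, 10, 84], [606.0, -253.0, 30.0]), ([308, 188, 12, 15, 98], [563.0, -216.0, 30.0]), ([318, 189, 12, 15, 90], [560.0, -252.0, 31.0]), ([324, 196, 11, 11, 46], [542.0, -269.0, 32.0])]
lower rim ((573.097900390625, -241.2518310546875), (143.38436889648438, 199.40032958984375), 88.78362274169922)
```

View pics/t9.png

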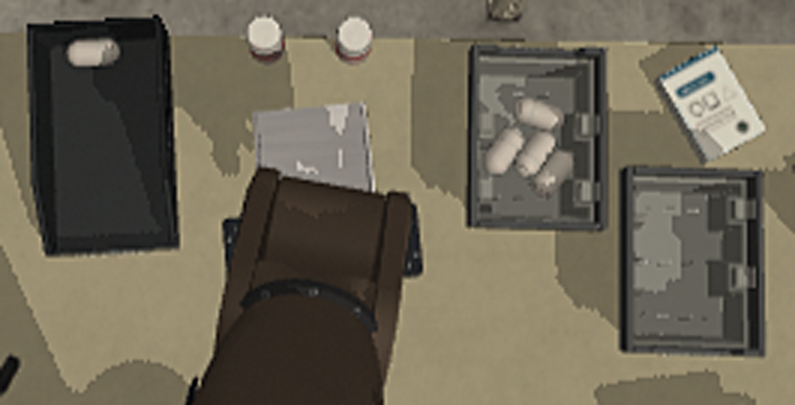

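The crop shows four capsules lying in the lower tote around (530,145) and one left in the bin at (93,52). The upper tote stands at (690,260). Now I'll set the scoop down.

```bash

python3 steer.py '[[0,0,15,0,0],[0,0,40,0,0],[0,0,66,0,0],[0,0,88,0,0],[0,0,100,0,0]]'
python3 steer.py '[[0,0,4,0,0],[0,0,7,0,0],[0,0,9,0,0],[0,0,11,0,0],[0,0,11,0,0]]'
python3 -c "
from h import *
go()"; python3 tilt.py | grep top | head -12
```

```text
t: 34.17
eef_pos: [441.0, -11.6, 38.2]
tcp_rot: [3.141, -0.002, -3.04]
ft_force: [0.1, -0.7, -1.0]
opening: 0.253
grip_force: 30.0
t: 34.58
eef_pos: [441.9, -11.3, 29.1]
tcp_rot: [-3.141, 0.001, -3.039]
ft_force: [0.5, 0.3, -1.0]
opening: 0.252
grip_force: 30.0
now [441.9 -11.3  29.1] [-3.141e+00  1.000e-03 -3.039e+00] j6 -1.85 | shift [0. 0. 0.] norm 0.0 turn 0
top 65 21 z pct5,50 [-22.9 -17.1]
top 75 51 z pct5,50 [-21.4 -16.8]
top 85 70 z pct5,50 [-18.6 -14.5]
top 95 79 z pct5,50 [-18.3 -13.8]
top 105 75 z pct5,50 [-18.1 -13.2]
top 115 79 z pct5,50 [-16.  -11.7]
top 125 76 z pct5,50 [-14.5 -10.1]
top 135 79 z pct5,50 [-14.7 -10.5]
top 145 74 z pct5,50 [-13.6  -9.4]
top 155 55 z pct5,50 [-33.3 -28.4]
```

```bash

python3 steer.py '[[0,0,1,0,0],[0,0,2,0,0],[0,0,3,0,0],[0,0,4,0,0],[0,0,4,0,0]]'
python3 steer.py '[[0,0,0,0,0.45],[0,0,0,0,0.45],[0,0,0,0,0.45],[0,0,0,0,0.45],[0,0,0,0,0.45]]'
python3 steer.py '[[0,0,-6,0,0.45],[0,0,-25,0,0.45],[0,0,-60,0,0.45],[0,0,-100,0,0.45],[0,0,-141,0,0.45]]'
python3 tilt.py | grep top | tail -9; python3 - <<'E'
from h import *
go(553,-400,370,3.12)
# upper tote by top camera
i,im,d=cam('top'); P=cloud(i,d); 
s=P.reshape(-1,3); s=s[(s[:,2]>76)&(s[:,2]<92)&(s[:,1]>-500)&(s[:,1]<-325)&(s[:,0]>320)&(s[:,0]<556)]; r=cv2.minAreaRect(s[:,:2].astype(np.float32)); print('upper rim',r,np.median(s[:,2]))
E
```

```text
t: 35.1
eef_pos: [441.5, -11.2, 24.4]
tcp_rot: [-3.142, -0.0, -3.039]
ft_force: [-0.7, 0.1, -1.2]
opening: 0.25
grip_force: 30.0
t: 35.52
eef_pos: [441.7, -11.2, 24.7]
tcp_rot: [-3.141, 0.0, -3.039]
ft_force: [-1.1, -0.8, 1.0]
opening: 0.448
grip_force: 0.0
t: 35.93
eef_pos: [440.8, -11.1, 167.4]
tcp_rot: [3.141, -0.001, -3.039]
ft_force: [1.0, -0.6, -0.6]
opening: 0.452
grip_force: 0.0
now [443.6 -11.5 171.2] [-3.139  0.009 -3.039] j6 -1.85 | shift [ -70.9 -398.2 -197.2] norm 450.0 turn 0.124
upper rim ((442.0716247558594, -409.7321472167969), (150.32220458984375, 199.00717163085938), 88.90702819824219) 82.87254888761368
```

```bash

python3 steer.py '[[-2,-10,-20,0,0.5],[-10,-30,-50,0,0.5],[-22,-54,-80,0,0.5],[-36,-80,-104,0,0.5],[-52,-106,-124,0,0.5]]'
python3 steer.py '[[-18,-30,-18,0.03,0.5],[-36,-60,-36,0.06,0.5],[-54,-90,-54,0.09,0.5],[-70,-118,-66,0.11,0.5],[-81,-138,-75,0.121,0.5]]'
python3 steer.py '[[0,0,0,0,0.5],[0,0,0,0,0.5]]'
cat > m9.py <<'E'
from h import *
go(462.9,-479.2,130,3.123)
i,im,d=cam('wrist'); P=cloud(i,d); s=P.reshape(-1,3)
def box(n,x0,x1,y0,y1,lo,hi):
    k=s[(s[:,0]>x0)&(s[:,0]<x1)&(s[:,1]>y0)&(s[:,1]<y1)&(s[:,2]>lo)&(s[:,2]<hi)]
    r=cv2.minAreaRect(k[:,:2].astype(np.float32)); print(n,len(k),[np.round(a,1) for a in r],'med z',np.median(k[:,2]).round(1),k.min(0).round(1),k.max(0).round(1))
box('lower',450,700,-332,-150,76,94)
box('upper',320,556,-500,-326,76,94)
box('scoop bowl rim',450,620,-80,80,20,60)
box('scoop floor',500,570,-40,40,-5,15)
E
python3 m9.py
```

```text
t: 36.5
eef_pos: [504.3, -112.3, 291.0]
tcp_rot: [-3.141, 0.0, -3.039]
ft_force: [0.3, 1.2, -0.1]
opening: 0.501
grip_force: 0.0
t: 36.92
eef_pos: [599.9, -242.6, 364.1]
tcp_rot: [3.141, -0.001, 3.121]
ft_force: [0.4, -0.2, 0.3]
opening: 0.505
grip_force: 0.0
t: 37.08
eef_pos: [598.8, -241.0, 362.7]
tcp_rot: [3.14, -0.002, 3.122]
ft_force: [-0.4, 0.2, -0.3]
opening: 0.497
grip_force: 0.0
now [ 598.8 -241.   362.7] [ 3.140e+00 -2.000e-03  3.122e+00] j6 -2.04 | shift [ 130.7 -241.1  232.7] norm 360.0 turn -0.001
lower 3034 [array([ 574.7, -243. ]), array([148.3, 200.2]), np.float64(89.0)] med z 84.0 [ 473.7 -318.4   76. ] [ 675.6 -167.6   87.3]
upper 2565 [array([ 473.1, -409.6]), array([148.2, 137.4]), np.float64(88.9)] med z 83.9 [ 403.1 -484.5   76. ] [ 543.2 -334.5   87.6]
scoop bowl rim 2160 [array([516.6,  -4.5]), array([135.5, 118.2]), np.float64(5.7)] med z 47.8 [450.  -65.2  20. ] [589.7  60.5  60. ]
scoop floor 2394 [array([534.9,   0. ]), array([69.9, 80. ]), np.float64(0.1)] med z 3.2 [ 5.e+02 -4.e+01 -4.e-01] [569.9  39.9   6.7]
```

```bash

python3 steer.py '[[6,-12,4,0,0.5],[20,-36,14,0,0.5],[36,-66,34,0,0.5],[53,-97,60,0,0.5],[70,-128,86,0,0.5]]'
python3 steer.py '[[16,-30,28,0,0.5],[32,-60,58,0,0.5],[46,-86,90,0,0.5],[56,-104,120,0,0.5],[60.7,-113,144,0,0.5]]'
python3 -c "
from h import *
go(462.6,-479.5,60,3.123)"
```

```text
t: 37.55
eef_pos: [526.5, -364.2, 280.4]
tcp_rot: [-3.141, 0.0, 3.124]
ft_force: [0.4, 0.1, -0.5]
opening: 0.496
grip_force: 0.0
t: 37.97
eef_pos: [462.5, -476.9, 134.6]
tcp_rot: [3.14, -0.001, 3.122]
ft_force: [1.0, 1.5, -0.2]
opening: 0.5
grip_force: 0.0
now [ 462.5 -476.9  134.6] [ 3.140e+00 -1.000e-03  3.122e+00] j6 -2.45 | shift [-0.3 -2.7 74.6] norm 75.0 turn -0.001
```

```bash

python3 steer.py '[[0,-2,12,0,0.5],[0,-2.7,35,0,0.5],[0,-2.7,56,0,0.5],[0,-2.7,70,0,0.5],[0,-2.7,74,0,0.5]]'
python3 steer.py '[[0,0,0,0,0],[0,0,0,0,0],[0,0,0,0,0],[0,0,0,0,0],[0,0,0,0,0]]'
python3 steer.py '[[0,0,0,0,0],[0,0,-3,0,0],[0,0,-10,0,0],[0,0,-25,0,0],[0,0,-45,0,0]]'
python3 -c "
from h import *
go(595.1,-312.9,200,3.124)"
```

```text
t: 38.38
eef_pos: [465.0, -476.7, 61.6]
tcp_rot: [3.139, -0.002, 3.124]
ft_force: [0.1, 1.2, 0.0]
opening: 0.499
grip_force: 0.0
t: 38.8
eef_pos: [465.6, -478.7, 64.3]
tcp_rot: [-3.14, 0.001, 3.123]
ft_force: [0.4, 0.7, 0.7]
opening: 0.206
grip_force: 0.0
t: 39.22
eef_pos: [464.9, -478.0, 108.0]
tcp_rot: [3.14, -0.002, 3.123]
ft_force: [0.3, 0.5, -1.4]
opening: 0.08
grip_force: 30.0
now [ 464.9 -478.   108. ] [ 3.140e+00 -2.000e-03  3.123e+00] j6 -2.45 | shift [-127.   167.7  -91.9] norm 230.0 turn -0.001
```

```bash

python3 steer.py '[[0,0,-22,0,0],[0,0,-50,0,0],[0,0,-80,0,0],[-6,8,-100,0,0],[-16,22,-107,0,0]]'
python3 steer.py '[[-14,18,0,0,0],[-32,42,0,0,0],[-54,70,0,0,0],[-76,98,0,0,0],[-94,122,0,0,0]]'
python3 steer.py '[[-10,13,0,0,0],[-16,20,0,0,0],[-19,24,0,0,0],[-19.5,24.4,0,0,0],[-19.5,24.4,0,0,0]]'
cat > m10.py <<'E'
from h import *
s0=env.state()['eef_pos']; print('tcp',s0.round(1))
for n in('top','scene','wrist'):
    i,im,d=cam(n); s=cloud(i,d).reshape(-1,3)
    for nm,lo,hi in(('held',s0[2]+14,s0[2]+32),('lower',76,94)):
        k=s[(s[:,0]>455)&(s[:,0]<695)&(s[:,1]>-330)&(s[:,1]<-155)&(s[:,2]>lo)&(s[:,2]<hi)]
        if len(k)>30: r=cv2.minAreaRect(k[:,:2].astype(np.float32)); print(n,nm,len(k),[np.round(a,1) for a in r],'z',np.percentile(k[:,2],[5,50,95]).round(1),np.percentile(k,[0.5],axis=0).round(1),np.percentile(k,[99.5],axis=0).round(1))
E
python3 m10.py
```

```text
t: 39.63
eef_pos: [481.8, -458.3, 219.6]
tcp_rot: [-3.137, 0.003, 3.121]
ft_force: [-0.6, 0.7, -2.5]
opening: 0.081
grip_force: 30.0
t: 40.05
eef_pos: [579.1, -334.8, 215.9]
tcp_rot: [-3.141, 0.0, 3.123]
ft_force: [0.3, 0.0, -1.9]
opening: 0.083
grip_force: 30.0
t: 40.47
eef_pos: [597.4, -313.4, 215.3]
tcp_rot: [-3.141, -0.0, 3.122]
ft_force: [0.1, -0.2, -1.9]
opening: 0.08
grip_force: 30.0
tcp [ 597.4 -313.4  215.3]
top held 333 [array([ 574.6, -237.7]), array([135.7, 198.7]), np.float64(88.7)] z [229.8 233.3 236.7] [[ 476.8 -306.4  229.3]] [[ 673.6 -168.5  238.3]]
top lower 215 [array([ 573.8, -194.1]), array([197.7,  54.9]), np.float64(0.7)] z [77.8 83.2 88.1] [[ 475.  -222.    76.5]] [[ 672.4 -168.    90.5]]
scene held 113 [array([ 533.9, -308.6]), array([ 27.7, 130.1]), np.float64(79.5)] z [229.9 233.6 245. ] [[ 471.6 -324.   229.3]] [[ 598.  -284.4  246.9]]
scene lower 147 [array([ 506. , -295.3]), array([ 64.1, 136.9]), np.float64(51.9)] z [76.6 82.1 85.8] [[ 471.6 -313.4   76.1]] [[ 574.  -230.1   86.9]]
wrist held 5252 [array([ 563.6, -311.7]), array([ 21.9, 150.2]), np.float64(84.8)] z [232.5 234.5 236.2] [[ 489.  -322.2  229.5]] [[ 635.1 -305.2  245.7]]
```

```bash

python3 steer.py '[[0,0.3,8,0,0],[0,0.3,24,0,0],[0,0.3,44,0,0],[0,0.3,60,0,0],[0,0.3,68,0,0]]'
python3 steer.py '[[0,0,2,0,0],[0,0,4,0,0],[0,0,5.5,0,0],[0,0,7,0,0],[0,0,8,0,0]]'
python3 steer.py '[[0,0,1,0,0],[0,0,1.5,0,0],[0,0,2,0,0],[0,0,2.5,0,0],[0,0,3,0,0]]'
python3 m10.py
```

```text
t: 41.03
eef_pos: [596.9, -312.2, 144.6]
tcp_rot: [3.14, -0.003, 3.122]
ft_force: [0.3, 0.3, -2.3]
opening: 0.081
grip_force: 30.0
t: 41.45
eef_pos: [598.2, -312.4, 139.9]
tcp_rot: [-3.141, 0.001, 3.123]
ft_force: [0.7, 0.2, -1.6]
opening: 0.079
grip_force: 30.0
t: 41.87
eef_pos: [598.0, -312.2, 136.3]
tcp_rot: [-3.141, 0.0, 3.123]
ft_force: [0.9, 0.4, -1.1]
opening: 0.078
grip_force: 30.0
tcp [ 598.  -312.2  136.3]
top held 275 [array([ 574.2, -235.1]), array([133.6, 199.7]), np.float64(88.0)] z [150.8 154.2 158.1] [[ 476.7 -301.6  150.4]] [[ 673.7 -167.4  160.4]]
top lower 311 [array([ 572.7, -223. ]), array([107.3, 196.9]), np.float64(89.0)] z [76.2 79.5 89.9] [[ 475.1 -273.4   76. ]] [[ 670.3 -168.5   93. ]]
scene held 97 [array([ 533.8, -310.4]), array([ 26.7, 128.5]), np.float64(79.3)] z [151.1 154.7 164.5] [[ 472.  -323.1  150.4]] [[ 597.9 -286.4  167.6]]
scene lower 146 [array([ 484.6, -269.4]), array([26.5, 86.1]), np.float64(3.0)] z [77.2 83.  91.9] [[ 472.2 -311.7   76.2]] [[ 499.2 -228.2   93.6]]
wrist held 5225 [array([ 563.9, -310.2]), array([ 22.1, 150.4]), np.float64(84.8)] z [153.5 155.5 157.2] [[ 489.7 -320.8  150.6]] [[ 635.8 -303.9  166.8]]
wrist lower 6573 [array([ 575.4, -241.7]), array([116. , 168.2]), np.float64(89.0)] z [76.8 85.4 93.2] [[ 491.3 -299.    76. ]] [[ 659.4 -183.3   93.9]]
```

```bash

python3 steer.py '[[0,0,0.5,0,0],[0,0,1,0,0],[0,0,1.5,0,0],[0,0,1.5,0,0],[0,0,1.5,0,0]]'
```

```text
t: 42.43
eef_pos: [598.1, -312.3, 135.2]
tcp_rot: [-3.141, 0.0, 3.123]
ft_force: [0.3, 0.1, 3.2]
opening: 0.08
grip_force: 30.0
```

```bash

python3 steer.py '[[0,0,0,0,0.15],[0,0,0,0,0.3],[0,0,0,0,0.35],[0,0,0,0,0.35],[0,0,0,0,0.35]]'
python3 steer.py '[[0,0,-4,0,0.35],[0,0,-16,0,0.35],[0,0,-36,0,0.35],[0,0,-66,0,0.35],[0,0,-100,0,0.35]]'
python3 steer.py '[[10,0,-30,0,0.35],[30,0,-60,0,0.35],[60,0,-80,0,0.35],[85,0,-85,0,0.35],[95,0,-85,0,0.35]]'
python3 - <<'E'
from h import *
go()
i,im,d=cam('top'); s=cloud(i,d).reshape(-1,3)
def box(n,x0,x1,y0,y1,lo,hi):
    k=s[(s[:,0]>x0)&(s[:,0]<x1)&(s[:,1]>y0)&(s[:,1]<y1)&(s[:,2]>lo)&(s[:,2]<hi)]
    if len(k)<10: return print(n,len(k))
    r=cv2.minAreaRect(k[:,:2].astype(np.float32)); print(n,len(k),[np.round(a,1) for a in r],np.percentile(k,[1,50,99],axis=0).round(1).tolist())
box('stack rim',450,700,-330,-150,148,166)
for nm,a in(('+x end',(640,700,-330,-150,130,170)),('-x end',(450,500,-330,-150,130,170)),('+y',(450,700,-185,-150,148,170)),('-y',(450,700,-330,-300,148,170))): box(nm,*a)
box('lower',450,700,-330,-150,76,92)
box('scoop floor',500,565,-40,40,-5,15)
E
```

```text
t: 42.85
eef_pos: [598.0, -312.2, 134.6]
tcp_rot: [3.142, -0.0, 3.123]
ft_force: [0.3, -0.3, 0.0]
opening: 0.335
grip_force: 0.0
t: 43.27
eef_pos: [597.6, -311.9, 235.9]
tcp_rot: [3.141, -0.001, 3.123]
ft_force: [0.5, 0.4, -0.0]
opening: 0.35
grip_force: 0.0
t: 43.68
eef_pos: [501.0, -310.4, 323.3]
tcp_rot: [-3.139, 0.003, 3.122]
ft_force: [0.3, 0.3, -0.3]
opening: 0.351
grip_force: 0.0
now [ 501.  -310.4  323.3] [-3.139e+00  3.000e-03  3.122e+00] j6 -2.22 | shift [0. 0. 0.] norm 0.0 turn 0
stack rim 405 [array([ 574.8, -242.7]), array([148.2, 200. ]), np.float64(88.7)] [[476.7, -317.7, 148.2], [627.3, -192.3, 153.3], [673.8, -168.0, 159.2]]
+x end 261 [array([ 657.5, -244.5]), array([148.8,  35. ]), np.float64(90.0)] [[640.3, -317.8, 131.2], [666.8, -243.3, 151.3], [674.5, -170.6, 158.6]]
-x end 157 [array([ 479.1, -230.4]), array([131.1,  22.4]), np.float64(82.1)] [[472.8, -295.1, 131.0], [478.5, -225.9, 140.9], [498.1, -167.1, 156.6]]
+y 191 [array([ 574.8, -176.2]), array([ 16. , 196.7]), np.float64(89.6)] [[476.8, -184.1, 148.5], [562.4, -173.8, 153.5], [672.1, -167.9, 159.2]]
-y 99 [array([ 628.1, -313.9]), array([90.1, 18.3]), np.float64(6.9)] [[583.1, -318.1, 148.6], [630.7, -313.1, 153.7], [672.2, -301.7, 159.4]]
lower 452 [array([ 572.4, -237.8]), array([137.3, 198.1]), np.float64(89.2)] [[473.3, -301.0, 76.1], [571.4, -243.0, 81.2], [664.9, -168.5, 91.3]]
scoop floor 433 [array([5.327e+02, 4.000e-01]), array([63.4, 75.9]), np.float64(0.8)] [[501.3, -37.5, -3.3], [532.5, 0.5, 2.6], [564.1, 38.5, 8.5]]
```

The upper tote is centred on the lower one at (574.8, -242.7), its rim level at about 154 mm, and the dip now at the -x end. The scoop lies flat, so I'm handing the job in.

```bash
python3 -c "
from cell import env
print(env.job_done())"
```

```text
the job is handed in; nothing more can be done
None
```

I handed the job in at about 44 s of the 72 s limit, and no verdict came back. My last measurements show four capsules in the lower tote, one left in the bin, the scoop flat on the table, and the upper tote stacked half round and level, about 70 mm up.

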